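# Set up the staining station

## Task

Set up for staining on the grey panel: put the blue stand squarely on the square outline of the cork pad and the orange stand squarely on that of the black pad, then lay the pale board across the top of both stands, its middle midway between them. Stand the tin with the brown lid on the round outline behind the blue stand (the side away from the robot) and the tin with the yellow lid on the one behind the orange stand, keeping both tins upright. Leave the brush, the green sanding block and the big white can where they are.

Things in the scene. Friction and masses are not known exactly. Their poses are not given: they have to be found in the camera images.
- stand_blue_mid (a point): loose blue plastic work stand, 48 mm square, 46 mm high: straight sides up to 34 mm, then a 40 mm step and a 34 mm square top pad with a small black dot at 40 to 46 mm; 0.12 kg. The point is its centre, 23 mm above its underside; x and y run square to its sides, z up.
- stand_orange_mid (a point): loose orange plastic work stand, 48 mm square, 46 mm high: straight sides up to 34 mm, then a 40 mm step and a 34 mm square top pad with a small black dot at 40 to 46 mm; 0.12 kg. The point is its centre, 23 mm above its underside; x and y run square to its sides, z up.
- board_mid (a point): loose pale wooden board, 220 x 56 x 22 mm, about 0.19 kg, with a small dark slot mark near each end, lying flat on the bench at the start. The point is its centre, 11 mm above its underside; x along its length, y across its width, z up. Laid on the stands it bridges them, its underside 54 mm above the bench.
- tin_stain_mid (a point): loose closed paint tin with a dark brown band and lid, 56 mm diameter, 62 mm high, about 0.22 kg, standing upright. The point is its centre, 31 mm above its underside; z up.
- tin_varnish_mid (a point): loose closed paint tin with a yellow band and lid, 56 mm diameter, 62 mm high, about 0.22 kg, standing upright. The point is its centre, 31 mm above its underside; z up.
- pad_cork: fixed cork (light brown) pad, 195 x 90 x 2 mm, on the 6 mm thick grey panel (pad top 8 mm above bench). White square outline, 59 mm, nearer the robot (blue stand); white round outline, 70 mm, behind (brown tin). Origin: square's centre, on the pad's underside; x away from the robot along the pad, y left, z up; round centre at x = +115 mm. Pads parallel, 140 mm apart in y; sides may swap.
- pad_black: fixed black rubber pad, 195 x 90 x 2 mm, on the 6 mm thick grey panel (pad top 8 mm above bench). White square outline, 59 mm, nearer the robot (orange stand); white round outline, 70 mm, behind (yellow tin). Origin: square's centre, on the pad's underside; x away from the robot along the pad, y left, z up; round centre at x = +115 mm. Pads parallel, 140 mm apart in y; sides may swap.
- brush: bystander: loose paint brush, 200 mm long, lying on the bench beyond the panel; leave alone. Origin on its underside, x along it.
- sanding_block: bystander: loose green sanding block, 70 x 100 x 35 mm, beyond the panel to the right; leave alone. Origin at the centre of its underside.
- big_can: bystander: loose closed paint can with a white band and white lid, 100 mm diameter, 121 mm high, beyond the panel to the left; leave alone. Origin at the centre of its underside.
There are look-alikes about, which are no part of the job. What is shaped like the part that bears tin_stain_mid but turquoise is not meant. Of the things that look like the part that bears stand_orange_mid, the larger one is meant.

How it is judged:
By the outcome, as a careful person would: the job done as asked, in the order asked, and still so for the second after the job is handed in, with the robot touching nothing.
It also fails if it takes over 136 s, if anything falls off the work surface, if the arm or the gripper's body presses on something with over 40 N, if the wrist force passes 120 N, or if a joint passes its speed limit or range.

## Robot

A 6-joint arm with a two-finger parallel gripper is mounted at the origin on the work surface. World frame = base frame: x ahead of the robot, y to its left, z up, the work surface at z = 0. Lengths are in m, angles in rad, forces in N, time in s.
With the tool pointing down it reaches from about 0.35 to 0.725 m from the base axis. Payload 4.3 kg.
Tool frame: the origin (TCP) lies on the centre line of the jaws, within the pads' length; the fingertips stand 8 mm ahead of it and the grasp point (between the pads) lies 11 mm behind it; x points along the fingers, z is the direction in which the jaws open and shut, and the axes are right-handed (so a half turn about x gives the same grasp; the last joint's range is limited). The gripper opens to 85 mm and grips with 20 to 120 N. Pads are 22 mm wide; open, the fingers measure 114 mm over their backs; the gripper's body (76 mm by 85 mm) begins 54 mm behind the grasp point. The pads swing forward as they close: fully open they stand 13 mm farther back than shut.
Start: joints at [-1.296, 0.377, 0.081, 1.274, 0, 1.46], TCP at [0.216, -0.533, 0.239] pointing down, gripper open.
Joint ranges: [-2.72, 2.72], [-0.84, 1.66], [-1.02, 1.22], [-1.77, 2.12], [-1.37, 1.28], [-3.14, 3.14]. Speed limits (rad/s): [2.57, 2.57, 3.14, 3.14, 3.14, 3.14].

## Interface

Orientations are given as a unit quaternion [w, x, y, z].
In Python, from bench import env, viewer gives the robot as it stands.
- The arm moves only by the tool jog_arm, never from a script. Its argument "motion" is a list of rows, each a list of 3 entries, a list of its own where there are three numbers: the closure, from -1 (fully open) to 1 (shut), then the shift along the tool's x, y, z in mm, then the turn about the tool's x in rad. In form: [[claw, [tx, ty, tz], roll], ...]. A call has 1 to 8 rows; each row is the pose to reach, as a shift and turn from the pose commanded when the call began, along the tool's axes at that moment; what a row does not reach only later rows make up. A row lasts 1/8 s, in which the tool goes at most 62.5 mm and 10.7 degrees, less where a joint would pass 70% of its speed; a pose out of reach is approached as far as the arm can. A call with a gripper value outside its range is refused whole. The fingers move at their own pace and stop on an object; the grip force is fixed at half the most. Time passes only in rows, so rows that repeat a pose let the fingers close. It gives the time, the measured TCP pose, the force and the opening at its end, in the units of the state.
- env.observe(): the state, without advancing time (a new reading comes with each control period).
- viewer.grab_frame(name): name is "scene" or "side" or "wrist"; returns a dict with "frame" (480x640x3 uint8, red, green, blue), "mtx" (3x3 intrinsics, pixels), "k1" (the pictures are not rectified: a ray, as slopes to the right and down, at radius r is drawn at 1 + k1 r^2 times it, then the intrinsics apply), "origin" and "attitude" of the camera in the world; the wrist camera has in their place "hand_eye" (4x4, takes a point from camera to tool coordinates, whose origin is the TCP and whose axes are the tool frame's). Camera axes: x right, y down, z forward; pixel columns grow to the right and rows downward; lengths in m; the calibration is good to about 2 mm. A picture is of the moment at which its call begins: read the wrist's pose just before it. There is no depth.
- env.sign_off(): hands the job in, once; it reports no verdict.
The state is a dict: "time_s": time; "joint_pos": joint angles; "joint_velocities": joint speeds; "effort": joint torques, N m; "tcp_pos": TCP position; "eef_rot": TCP orientation; "force": force on the tool from outside, world axes, zero at the start; "moment": the same for the moment, N m; "width": finger opening in m.
Only numpy, scipy, OpenCV 4.12 (cv2) and the standard library are available. Lean on these libraries where they do the work, as an engineer would, in place of code of your own. Each camera call takes 0.05 s, during which the arm holds its last target.

## Working session

There is one attempt and no reset: what is moved stays moved. The work goes in short steps, Python scripts to look and compute and a tool call to move; the robot and the scene stay as the last step left them, time stands still between calls to the robot, and variables do not carry over. Pictures are saved under pics/ and viewed, and the job is handed in when it is done.

Besides the shell and the picture viewer there is one more tool, called after ">>>" in YAML: its name, and indented under it one key for each argument. jog_arm: Moves the arm, as the interface text tells. Its arguments: {"type":"object","properties":{"motion":{"type":"array","items":{"type":"array"}}},"required":["motion"]}

```bash
ls; mkdir -p pics
python3 - <<'E'
from bench import env, viewer
import cv2
print(env.observe())
for n in ["scene","side","wrist"]:
    f=viewer.grab_frame(n); cv2.imwrite(f"pics/{n}0.png",f["frame"][:,:,::-1])
    print(n,{k:v for k,v in f.items() if k!="frame"})
E
```

```text
pics
{'time_s': 0.0, 'joint_pos': array([-1.29629567e+00,  3.78096025e-01,  7.96652358e-02,  1.27441133e+00,
        7.16761042e-06,  1.46046356e+00]), 'joint_velocities': array([-0.00118499,  0.00059767, -0.0004748 ,  0.00162989, -0.00020303,
        0.00057585]), 'effort': array([ 4.15330942e-04, -4.63609242e+01,  2.69870871e+01,  2.10781954e-02,
       -7.16162481e-05,  8.39615865e-06]), 'tcp_pos': array([ 0.21567693, -0.53234192,  0.23835728]), 'eef_rot': array([ 0.58583793,  0.39562621,  0.58693797, -0.39468676]), 'force': array([ 0.15263293, -0.39096013, -0.65985929]), 'moment': array([-0.00913687, -0.01881762, -0.02759272]), 'width': 0.08536758530485389}
scene {'mtx': array([[466.05899109,   0.        , 322.60753596],
       [  0.        , 466.05899109, 233.10623753],
       [  0.        ,   0.        ,   1.        ]]), 'k1': 0.01094815141016649, 'origin': array([1.06277715, 0.71378834, 0.79496193]), 'attitude': array([-0.12865866,  0.30740506,  0.85658144, -0.39397628])}
side {'mtx': array([[541.40682721,   0.        , 323.6282504 ],
       [  0.        , 541.40682721, 245.64456606],
       [  0.        ,   0.        ,   1.        ]]), 'k1': -0.1260433045385716, 'origin': array([0.07717557, 0.81378249, 0.6264787 ]), 'attitude': array([ 0.13318096, -0.25752427,  0.83728443, -0.46357185])}
wrist {'mtx': array([[393.63008115,   0.        , 322.64722006],
       [  0.        , 393.63008115, 239.13347288],
       [  0.        ,   0.        ,   1.        ]]), 'k1': -0.07388926823381027, 'hand_eye': array([[ 7.15891278e-04, -2.66050989e-01,  9.63958692e-01,
        -1.35301118e-01],
       [ 6.40707771e-05, -9.63958924e-01, -2.66051100e-01,
         6.85204732e-02],
       [ 9.99999742e-01,  2.52225245e-04, -6.73043693e-04,
         9.22483152e-05],
       [ 0.00000000e+00,  0.00000000e+00,  0.00000000e+00,
         1.00000000e+00]])}
```

View pics/scene0.png

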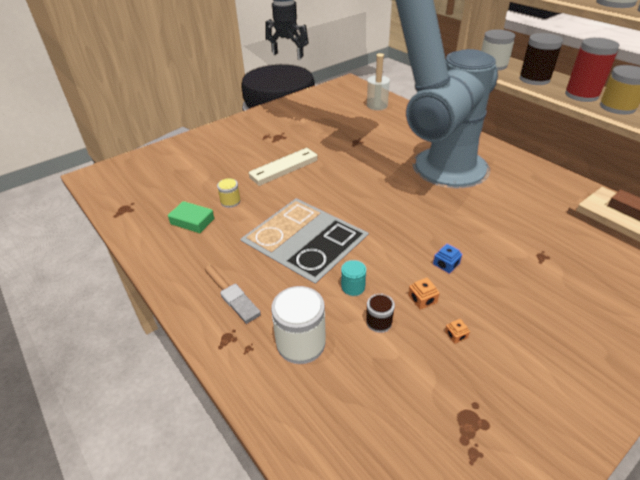

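View pics/side0.png

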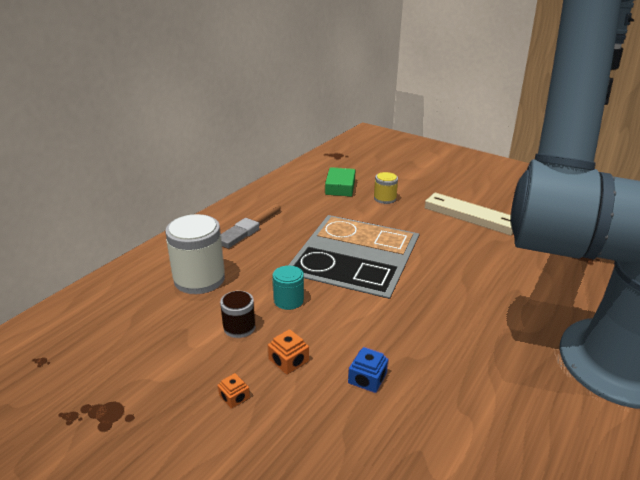

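View pics/wrist0.png

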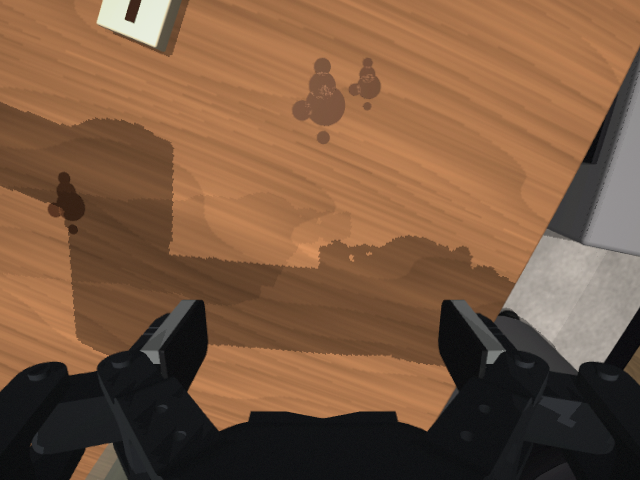

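```bash
cat > h.py <<'E'
from bench import env, viewer
import cv2, numpy as np
from scipy.spatial.transform import Rotation as R
def rot(q): return R.from_quat(np.r_[q[1:],q[0]]).as_matrix()
def grab(n,save=None):
    s=env.observe(); f=viewer.grab_frame(n)
    if n=="wrist":
        T=np.eye(4);T[:3,:3]=rot(s["eef_rot"]);T[:3,3]=s["tcp_pos"]
        C=T@f["hand_eye"]; Rm,o=C[:3,:3],C[:3,3]
    else: Rm,o=rot(f["attitude"]),f["origin"]
    c=dict(im=f["frame"][:,:,::-1].copy(),K=f["mtx"],k=f["k1"],R=Rm,o=o)
    if save: cv2.imwrite(f"pics/{save}.png",c["im"])
    return c
def rays(c,uv):
    uv=np.atleast_2d(np.array(uv,float)).reshape(-1,1,2)
    # cv2 model: x*(1+k1 r^2), same model
    p=cv2.undistortPointsIter(uv,c["K"],np.array([c["k"],0,0,0.]),None,None,(3,50,1e-10)).reshape(-1,2)
    return np.c_[p,np.ones(len(p))]@c["R"].T
def onz(c,uv,z):
    d=rays(c,uv); t=(z-c["o"][2])/d[:,2]
    return c["o"]+d*t[:,None]
def proj(c,P):
    P=np.atleast_2d(np.array(P,float))
    rv=cv2.Rodrigues(c["R"].T)[0]; t=-c["R"].T@c["o"]
    return cv2.projectPoints(P,rv,t,c["K"],np.array([c["k"],0,0,0.]))[0].reshape(-1,2)
def blobs(m,amin=30):
    n,l,st,ce=cv2.connectedComponentsWithStats(m.astype(np.uint8),connectivity=8)
    return [(i,st[i],ce[i],l==i) for i in range(1,n) if st[i][4]>=amin]
def hsv(c): return cv2.cvtColor(c["im"],cv2.COLOR_BGR2HSV)
def tri(c1,u1,c2,u2):
    d1,d2=rays(c1,u1)[0],rays(c2,u2)[0]
    A=np.c_[d1,-d2]; t=np.linalg.lstsq(A,c2["o"]-c1["o"],rcond=None)[0]
    a,b=c1["o"]+t[0]*d1,c2["o"]+t[1]*d2
    return (a+b)/2,np.linalg.norm(a-b)
E
python3 - <<'E'
from h import *
for n in ["scene","side"]:
    c=grab(n); H=hsv(c); im=c["im"]
    print(n, "base proj",proj(c,[[0,0,0],[0.5,0,0]]).round(0).tolist())
    x=cv2.resize(im[140:370,150:480] if n=="scene" else im[160:410,150:530],None,fx=2,fy=2,interpolation=cv2.INTER_CUBIC)
    cv2.imwrite(f"pics/{n}_crop.png",x)
    h,s,v=cv2.split(H)
    for nm,m in dict(blue=(h>105)&(h<130)&(s>150)&(v>60),orange=(h>5)&(h<16)&(s>200)&(v>180),yellow=(h>22)&(h<33)&(s>130)&(v>100),turq=(h>85)&(h<95)&(s>150),pale=(h>20)&(h<40)&(s<80)&(v>170),dark=(v<45)).items():
        for i,st,ce,_ in blobs(m): 
            print(nm,st.tolist(),ce.round(1), onz(c,ce,0.04)[0].round(3))
E
```

```text
scene base proj [[451.0, 165.0], [325.0, 234.0]]
blue [434, 246, 27, 26, 377] [447.7 257.5] [0.364 0.282 0.04 ]
yellow [220, 190, 19, 15, 194] [229.6 197.9] [ 0.632 -0.249  0.04 ]
pale [368, 76, 22, 14, 109] [380.8  82. ] [-0.206 -0.522  0.04 ]
pale [250, 148, 67, 33, 745] [282.2 164. ] [ 0.425 -0.294  0.04 ]
pale [218, 180, 19, 10, 30] [227.6 186.5] [ 0.609 -0.299  0.04 ]
pale [287, 211, 46, 33, 268] [311.9 227.7] [ 0.538 -0.005  0.04 ]
pale [273, 247, 16, 13, 80] [281.4 253.3] [0.65  0.022 0.04 ]
pale [294, 288, 17, 17, 64] [300.8 295.3] [0.694 0.156 0.04 ]
pale [301, 306, 20, 17, 72] [311.8 314.4] [0.708 0.212 0.04 ]
pale [276, 311, 29, 14, 74] [289.8 319.2] [0.75  0.193 0.04 ]
pale [280, 322, 42, 38, 1031] [301.7 343.4] [0.766 0.256 0.04 ]
dark [509, 3, 47, 15, 300] [530.5  10.5] [-1.416 -0.648  0.04 ]
dark [266, 4, 41, 52, 762] [284.6  26.3] [-0.32 -1.33  0.04]
dark [521, 45, 39, 36, 945] [538.8  63.4] [-0.813 -0.222  0.04 ]
dark [242, 78, 72, 30, 537] [264.   94.5] [ 0.2   -0.732  0.04 ]
dark [438, 261, 7, 7, 30] [441.3 263.8] [0.392 0.286 0.04 ]
dark [367, 313, 25, 17, 239] [3
[... 909 characters left out ...]
0.084 0.04 ]
dark [304, 254, 28, 15, 339] [317.4 261.2] [0.562 0.091 0.04 ]
dark [583, 259, 49, 83, 659] [608.2 295.8] [ 0.055 -0.121  0.04 ]
dark [619, 261, 11, 9, 41] [623.4 264.2] [ 0.045 -0.255  0.04 ]
dark [357, 266, 29, 17, 319] [371.5 273.7] [0.455 0.068 0.04 ]
dark [232, 295, 18, 13, 32] [242.2 303.3] [0.595 0.274 0.04 ]
dark [222, 309, 33, 25, 575] [238.7 322.6] [0.567 0.317 0.04 ]
dark [273, 353, 8, 12, 53] [276.5 358.9] [0.463 0.348 0.04 ]
dark [293, 354, 11, 12, 80] [297.9 359.6] [0.435 0.331 0.04 ]
dark [380, 369, 6, 13, 34] [382.3 375.2] [0.313 0.286 0.04 ]
dark [355, 375, 14, 11, 114] [361.7 380.1] [0.333 0.312 0.04 ]
dark [236, 394, 9, 8, 49] [239.9 397.5] [0.458 0.439 0.04 ]
```

```bash
ls pics
```

```text
scene0.png
scene_crop.png
side0.png
side_crop.png
wrist0.png
```

View pics/side_crop.png

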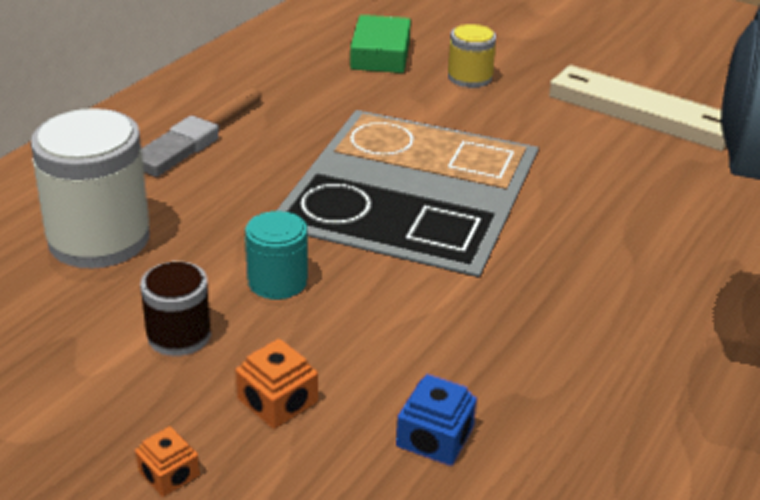

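```bash
cat >> h.py <<'E'
def plan(x,y,z,yaw_deg=None,s=None,Rc=None,pc=None):
    """shift (tool axes, mm) and roll (rad) to bring TCP to x,y,z with the jaw axis (tool z) at world angle yaw (mod 180)"""
    s=s or env.observe(); Rm=rot(s["eef_rot"])
    d=Rm.T@(np.array([x,y,z])-s["tcp_pos"])*1000
    cur=np.degrees(np.arctan2(Rm[1,2],Rm[0,2]))
    r=0
    if yaw_deg is not None:
        # positive roll about tool x (down) => world yaw decreases
        dd=(yaw_deg-cur+90)%180-90
        r=-np.radians(dd)
    print("tcp",s["tcp_pos"].round(4),"jawyaw",cur.round(2),"shift",d.round(1),"roll",round(float(r),4),"t",round(s["time_s"],2),"j",s["joint_pos"].round(2),"w",round(s["width"],4))
E
python3 - <<'E'
from h import *
print(rot(env.observe()["eef_rot"]).round(4))
plan(0.40,-0.1,0.30,90)
E
```

```text
[[-3.000e-04  9.269e-01  3.754e-01]
 [ 9.000e-04  3.754e-01 -9.269e-01]
 [-1.000e+00  1.000e-04 -1.000e-03]]
tcp [ 0.2158 -0.5327  0.2388] jawyaw -67.95 shift [ -60.8  333.2 -331.9] roll 0.3848 t 0.25 j [-1.3   0.38  0.08  1.27  0.    1.46] w 0.0853
```

>>> jog_arm:
  motion:
    - [-1,[-91,372,-295],0.385]
    - [-1,[-91,372,-295],0.385]
    - [-1,[-91,372,-295],0.385]
    - [-1,[-91,372,-295],0.385]
    - [-1,[-91,372,-295],0.385]
    - [-1,[-91,372,-295],0.385]
    - [-1,[-91,372,-295],0.385]
    - [-1,[-91,372,-295],0.385]

```text
time_s: 1.25
tcp_pos: [0.4507, -0.1177, 0.3309]
eef_rot: [0.501, 0.5, 0.5, -0.5]
force: [-0.1, -0.8, 0.3]
width: 0.0853
```

>>> jog_arm:
  motion:
    - [-1,[0,0,0],0]
    - [-1,[0,0,0],0]
    - [-1,[0,0,0],0]

```text
time_s: 1.62
tcp_pos: [0.4493, -0.1209, 0.3299]
eef_rot: [-0.499, -0.5, -0.5, 0.501]
force: [-0.2, -0.7, -0.2]
width: 0.0857
```

Run:
```python
from h import *
plan(0.45,-0.12,0.33,90)
c=grab("wrist","w1")
```

```text
tcp [ 0.4493 -0.1209  0.3299] jawyaw -90.13 shift [-0.1  0.7 -0.9] roll -0.0022 t 1.62 j [-0.4   0.14  0.    1.43 -0.    2.74] w 0.0857
```

View pics/w1.png

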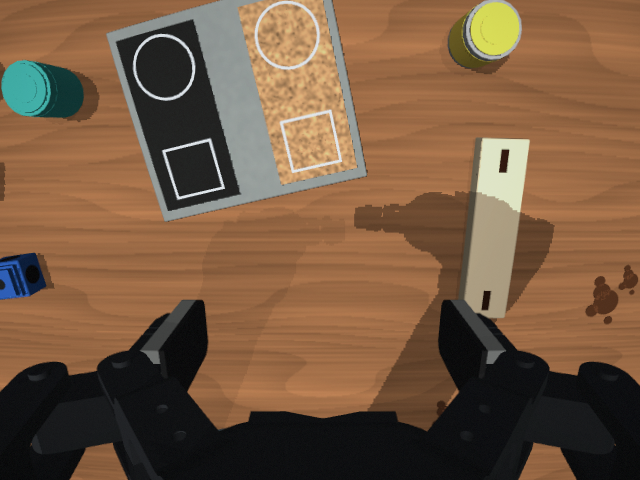

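```bash
cat >> h.py <<'E'
def rect(c,m,z):
    cn=max(cv2.findContours(m.astype(np.uint8),cv2.RETR_EXTERNAL,cv2.CHAIN_APPROX_NONE)[0],key=cv2.contourArea)
    P=onz(c,cn.reshape(-1,2),z)[:,:2]
    (x,y),(w,h),a=cv2.minAreaRect((P*1000).astype(np.float32))
    return np.array([x,y]).round(1),np.array([w,h]).round(1),round(a,2)
def lstq_circ(P):
    A=np.c_[2*P,np.ones(len(P))]; s=np.linalg.lstsq(A,(P**2).sum(1),rcond=None)[0]
    return s[:2],np.sqrt(s[2]+s[0]**2+s[1]**2)
def circ(c,m,z):
    cn=max(cv2.findContours(m.astype(np.uint8),cv2.RETR_EXTERNAL,cv2.CHAIN_APPROX_NONE)[0],key=cv2.contourArea)
    P=onz(c,cn.reshape(-1,2),z)[:,:2]*1000
    s,r=lstq_circ(P)
    return s.round(1),round(r,1)
E
cat > m1.py <<'E'
from h import *
c=grab("wrist"); H=hsv(c); h,s,v=cv2.split(H)
w=(s<55)&(v>205)
for i,st,ce,m in blobs(w,60):
    print("white",st.tolist(),ce.round(1),"rect",rect(c,m,.008),"circ",circ(c,m,.008))
b=(v<45)
for i,st,ce,m in blobs(b,1500): print("black",st.tolist(),rect(c,m,.008))
y=(h>20)&(h<40)&(s>15)&(s<90)&(v>110)
for i,st,ce,m in blobs(y,500): print("pale",st.tolist(),rect(c,m,.022))
y=(h>24)&(h<36)&(s>130)&(v>190)
for i,st,ce,m in blobs(y,200): print("yel",st.tolist(),circ(c,m,.062))
E
python3 m1.py
```

```text
white [255, 1, 65, 69, 580] [287.   34.9] rect (array([618.4, -82.2]), array([69.1, 69.1]), 89.36) circ (array([618.6, -81.9]), np.float64(34.5))
white [134, 34, 61, 66, 372] [165.2  65.8] rect (array([588.3,  54.6]), array([67.9, 68.7]), 84.56) circ (array([588.3,  55. ]), np.float64(34.0))
white [280, 110, 62, 63, 580] [310.4 140.2] rect (array([ 506.2, -106.8]), array([59.6, 59.5]), 12.54) circ (array([ 506.1, -106.8]), np.float64(33.6))
white [163, 139, 62, 60, 379] [193.7 168.6] rect (array([475.7,  30. ]), array([58.4, 58.7]), 12.48) circ (array([475.6,  30. ]), np.float64(33.1))
white [477, 139, 52, 73, 2602] [503.2 170.1] rect (array([ 468.5, -330. ]), array([55.7, 84.4]), 88.86) circ (array([ 472.9, -333.4]), np.float64(36.6))
black [117, 20, 122, 191, 7500] (array([532. ,  42.3]), array([194.6,  89.9]), 12.46)
black [136, 37, 56, 60, 2568] (array([588.4,  55.3]), array([62.1, 61. ]), 43.56)
black [166, 143, 54, 53, 1952] (array([475.7,  30.1]), array([51.9, 51.6]), 12.25)
black [0, 300, 640, 180, 61954] (array([ 148.1, -112.4]), array([ 326.2, 1042.6]), 0.01)
pale [476, 138, 53, 75, 2765] (array([ 469.4, -323.2]), array([55.3, 83.3]), 89.22)
yel [471, 2, 48, 53, 1969] (array([ 615.1, -285.2]), np.float64(23.3))
```

>>> jog_arm:
  motion:
    - [-1,[0,21,-321],-1.4]
    - [-1,[0,21,-321],-1.4]
    - [-1,[0,21,-321],-1.4]
    - [-1,[0,21,-321],-1.4]
    - [-1,[0,21,-321],-1.4]
    - [-1,[0,21,-321],-1.4]
    - [-1,[0,21,-321],-1.4]
    - [-1,[0,21,-321],-1.4]

```text
time_s: 2.72
tcp_pos: [0.4711, 0.2006, 0.33]
eef_rot: [0.704, 0.059, 0.705, -0.06]
force: [-0.3, 0.9, 0.0]
width: 0.0852
```

>>> jog_arm:
  motion:
    - [-1,[0,0,0],0]
    - [-1,[0,0,0],0]
    - [-1,[0,0,0],0]

```text
time_s: 3.1
tcp_pos: [0.4711, 0.2008, 0.3303]
eef_rot: [0.704, 0.061, 0.704, -0.061]
force: [-1.1, 0.7, -0.4]
width: 0.0853
```

Run:
```python
from h import *
plan(0.45,-0.12,0.33,90)
c=grab("wrist","w2")
```

```text
tcp [0.4711 0.2008 0.3303] jawyaw -9.87 shift [ 3.000e-01 -3.196e+02  3.430e+01] roll 1.3985 t 3.1 j [ 0.28  0.24  0.12  1.45 -0.    2.02] w 0.0853
```

View pics/w2.png

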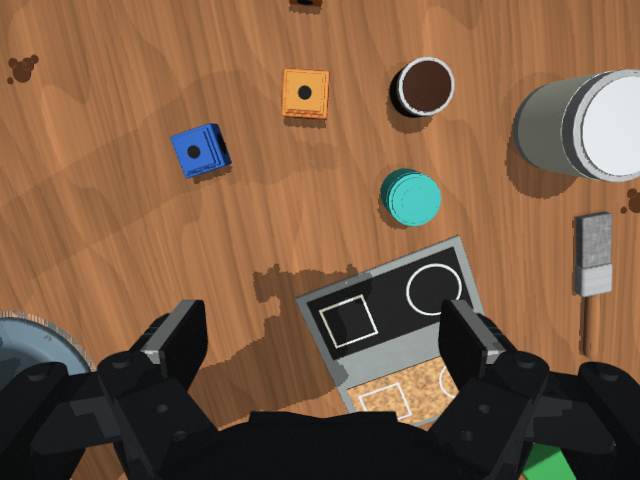

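Run:
```python
from h import *
c=grab("wrist"); im=c["im"]
x=np.hstack([cv2.resize(im[a:a+80,b:b+80],None,fx=4.9,fy=4.9,interpolation=cv2.INTER_CUBIC) for a,b in [(110,160),(55,265)]])
cv2.imwrite("pics/w2c.png",x)
H=hsv(c);h,s,v=cv2.split(H)
print(H[150,200],H[140,195],H[152,218],H[80,300],H[113,300])
for nm,m,z in [("blue",(h>105)&(h<130)&(s>130)&(v>185),.046),("orange",(h>3)&(h<20)&(s>150)&(v>225),.046)]:
    for i,st,ce,mm in blobs(m,150): print(nm,st.tolist(),ce.round(1),rect(c,mm,z))
for i,st,ce,mm in blobs(v<50,15):
    if st[1]<250: print("dark",st.tolist(),ce.round(1),onz(c,ce,.046)[0].round(4),circ(c,mm,.060))
w=(s<60)&(v>205)
for i,st,ce,m in blobs(w,60):
    print("white",st.tolist(),"rect",rect(c,m,.008),"circ",circ(c,m,.008),"circ62",circ(c,m,.062))
```

```text
[109 176 154] [109 182 198] [109 180 201] [ 17 165 227] [ 11 186 152]
blue [172, 125, 52, 49, 1143] [195.1 148.5] (array([350.3, 271.5]), array([43.2, 43.5]), 7.31)
orange [283, 70, 46, 47, 1305] [305.8  89.4] (array([472.7, 308.5]), array([43.8, 44.4]), 76.56)
dark [297, 0, 16, 5, 65] [304.7   1.9] [0.4876 0.3924 0.046 ] (array([487.4, 388.6]), np.float64(4.6))
dark [390, 69, 33, 49, 364] [398.6  98.9] [0.5654 0.2864 0.046 ] (array([579., 290.]), np.float64(22.5))
dark [299, 86, 12, 13, 122] [304.5  92.3] [0.4721 0.3088 0.046 ] (array([472.5, 307.4]), np.float64(5.6))
dark [217, 134, 10, 20, 100] [221.3 143.5] [0.3772 0.274  0.046 ] (array([380.9, 273.9]), np.float64(6.5))
dark [188, 146, 12, 12, 110] [193.3 151.5] [0.346  0.2714 0.046 ] (array([350.6, 271.3]), np.float64(5.6))
dark [577, 219, 5, 47, 224] [578.9 241.7] [0.7528 0.1004 0.046 ] (array([741.2, 105.5]), np.float64(16.7))
dark [0, 247, 640, 233, 68723] [326.9 408.1] [ 0.431  -0.0673  0.046 ] (array([ 405.1, -152. ]), np.float64(282.9))
white [399, 57, 34, 56, 172] rect (array([589.9, 303.4]), array([59.9, 27.6]), 65.66) c
[... 311 characters left out ...]
ct (array([587.5,  56.1]), array([68.9, 64.7]), 32.52) circ (array([588.6,  54.3]), np.float64(33.6)) circ62 (array([576.2,  79.4]), np.float64(29.6))
white [347, 302, 31, 42, 108] rect (array([498.1,  18.5]), array([61.9, 31.2]), 60.87) circ (array([483.8,  25.6]), np.float64(25.3)) circ62 (array([483.8,  54.1]), np.float64(22.3))
white [439, 366, 15, 32, 90] rect (array([590.8, -86.3]), array([14. , 53.2]), 8.9) circ (array([615.8, -82.9]), np.float64(31.1)) circ62 (array([600.2, -41.5]), np.float64(27.5))
white [358, 382, 54, 38, 252] rect (array([ 506.4, -107.5]), array([59.7, 59.7]), 12.43) circ (array([ 506.6, -107.5]), np.float64(32.5)) circ62 (array([503.8, -63.3]), np.float64(28.7))
```

View pics/w2c.png

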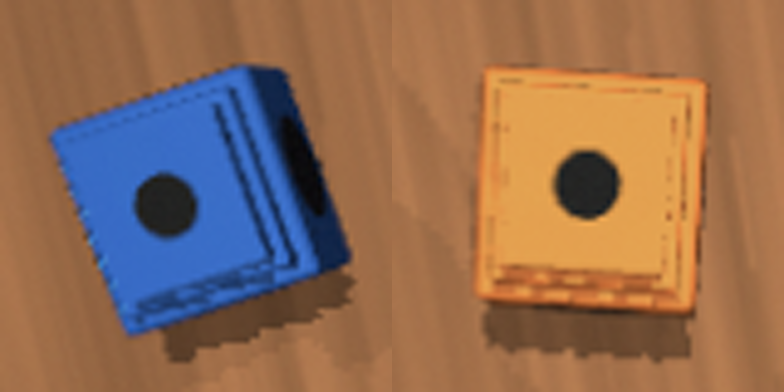

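Run:
```python
from h import *
plan(0.346,0.2714,0.1,7.3)
c=grab("wrist")
```

```text
tcp [0.471  0.2009 0.3303] jawyaw -9.84 shift [ 230.3   48.1 -135.2] roll -0.2991 t 3.2 j [ 0.28  0.24  0.13  1.45 -0.    2.02] w 0.0854
```

>>> jog_arm:
  motion:
    - [-1,[230,48,-135],-0.299]
    - [-1,[230,48,-135],-0.299]
    - [-1,[230,48,-135],-0.299]
    - [-1,[230,48,-135],-0.299]
    - [-1,[230,48,-135],-0.299]
    - [-1,[230,48,-135],-0.299]
    - [-1,[230,48,-135],-0.299]
    - [-1,[230,48,-135],-0.299]

```text
time_s: 4.25
tcp_pos: [0.3481, 0.2719, 0.1017]
eef_rot: [0.707, -0.044, 0.705, 0.045]
force: [-0.5, -0.0, -1.0]
width: 0.0854
```

Run:
```python
from h import *
plan(0.346,0.2714,0.014,7.3)
c=grab("wrist","w3")
```

```text
tcp [0.3481 0.2719 0.1017] jawyaw 7.28 shift [87.7 -0.3 -2.4] roll -0.0004 t 4.25 j [ 0.52  0.21 -0.53  0.83 -0.    1.96] w 0.0854
```

View pics/w3.png

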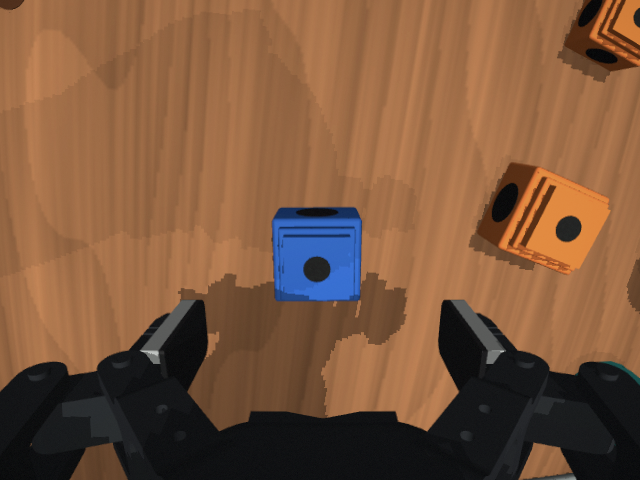

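Run:
```python
from h import *
c=grab("wrist")
print(onz(c,[[316.5,269]],.046), onz(c,[[275,300],[361,300]],.046))
print(onz(c,[[568.5,229]],.046))
plan(0.346,0.2714,0.014,7.3)
```

```text
[[0.34611785 0.27071965 0.046     ]] [[0.32655855 0.25077443 0.046     ]
 [0.37148881 0.25647074 0.046     ]]
[[0.47241967 0.30826816 0.046     ]]
tcp [0.3476 0.2717 0.1013] jawyaw 7.28 shift [87.3 -0.1 -1.8] roll -0.0003 t 4.35 j [ 0.52  0.21 -0.53  0.83 -0.    1.96] w 0.0851
```

Consistent to 1 mm. Descend and grip.

>>> jog_arm:
  motion:
    - [-1,[45,-0.6,-1.5],0]
    - [-1,[87,-0.6,-1.5],0]
    - [-1,[87,-0.6,-1.5],0]
    - [1,[87,-0.6,-1.5],0]
    - [1,[87,-0.6,-1.5],0]
    - [1,[87,-0.6,-1.5],0]
    - [1,[87,-0.6,-1.5],0]
    - [1,[87,-0.6,-1.5],0]

```text
time_s: 5.35
tcp_pos: [0.3465, 0.2716, 0.0153]
eef_rot: [0.707, -0.045, 0.704, 0.046]
force: [-0.5, 0.2, 6.5]
width: 0.047
```

>>> jog_arm:
  motion:
    - [1,[0,0,0],0]
    - [1,[0,0,0],0]

```text
time_s: 5.6
tcp_pos: [0.3465, 0.2716, 0.0152]
eef_rot: [0.707, -0.045, 0.704, 0.046]
force: [0.4, -1.0, 5.4]
width: 0.0469
```

Run:
```python
from h import *
plan(0.5061,-0.1068,0.1,12.5)
```

```text
tcp [0.3465 0.2716 0.0152] jawyaw 7.33 shift [ -84.9 -395.5  110.3] roll -0.0902 t 5.6 j [ 0.52  0.32 -0.65  0.59 -0.    1.96] w 0.0469
```

>>> jog_arm:
  motion:
    - [1,[-20,0,0],0]
    - [1,[-70,0,0],0]
    - [1,[-85,-395.5,110],-0.09]
    - [1,[-85,-395.5,110],-0.09]
    - [1,[-85,-395.5,110],-0.09]
    - [1,[-85,-395.5,110],-0.09]
    - [1,[-85,-395.5,110],-0.09]
    - [1,[-85,-395.5,110],-0.09]

```text
time_s: 6.6
tcp_pos: [0.4916, -0.0769, 0.0984]
eef_rot: [0.704, -0.077, 0.702, 0.077]
force: [0.6, 0.2, -1.4]
width: 0.047
```

>>> jog_arm:
  motion:
    - [1,[0,0,0],0]
    - [1,[0,0,0],0]
    - [1,[0,0,0],0]
    - [1,[0,0,0],0]

```text
time_s: 7.1
tcp_pos: [0.4898, -0.0734, 0.097]
eef_rot: [0.703, -0.078, 0.703, 0.078]
force: [0.4, 0.8, -1.8]
width: 0.0471
```

Run:
```python
from h import *
plan(0.5061,-0.1068,0.0245,12.5)
c=grab("wrist","w4")
```

```text
tcp [ 0.4898 -0.0734  0.097 ] jawyaw 12.61 shift [ 72.5 -36.2   8.7] roll 0.0019 t 7.1 j [-0.28  0.31 -0.4   0.86 -0.    1.07] w 0.0471
```

View pics/w4.png

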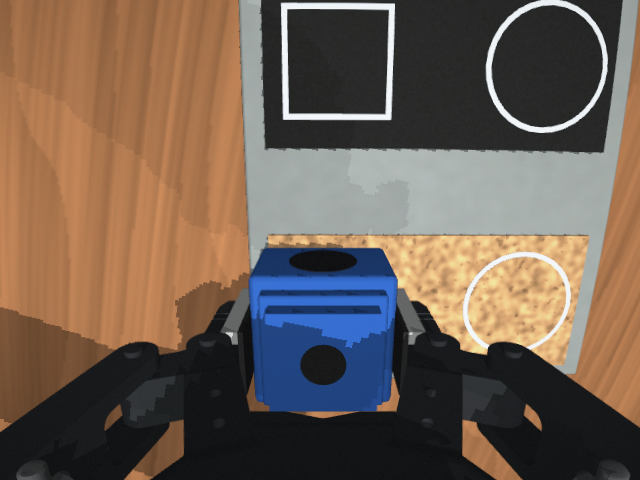

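Run:
```python
from h import *
c=grab("wrist"); h,s,v=cv2.split(hsv(c))
w=(s<55)&(v>205)
for i,st,ce,m in blobs(w,200): print(st.tolist(),rect(c,m,.008),circ(c,m,.008))
s=env.observe(); top=s["tcp_pos"][2]-.0152+.046
print("held dot",onz(c,[[323,365]],top), s["tcp_pos"])
print("edge",onz(c,[[253,290],[393,290],[250,410],[393,410]],top-.006).round(4).tolist())
```

```text
[486, 0, 121, 132, 1877] (array([588.7,  54.6]), array([69.7, 69. ]), 15.99) (array([588.6,  54.7]), np.float64(34.7))
[281, 3, 114, 116, 2338] (array([475.8,  29.8]), array([59.2, 58.6]), 12.72) (array([475.8,  29.8]), np.float64(33.8))
[463, 251, 108, 98, 1339] (array([618.6, -80.7]), array([70.3, 66.7]), 11.26) (array([619. , -82.5]), np.float64(33.7))
held dot [[ 0.49138077 -0.07431978  0.12779829]] [ 0.49004815 -0.07373318  0.09699829]
edge [[0.4658, -0.0574, 0.1218], [0.5073, -0.0481, 0.1218], [0.4721, -0.1008, 0.1218], [0.5192, -0.0903, 0.1218]]
```

>>> jog_arm:
  motion:
    - [1,[0,-35,8.3],0]
    - [1,[20,-35,8.3],0]
    - [1,[60,-35,8.3],0]
    - [1,[70,-35,8.3],0]
    - [1,[74,-35,8.3],0]
    - [1,[74,-35,8.3],0]
    - [1,[74,-35,8.3],0]

```text
time_s: 8.07
tcp_pos: [0.5073, -0.1074, 0.0242]
eef_rot: [0.704, -0.077, 0.702, 0.077]
force: [-0.5, 0.7, -0.5]
width: 0.047
```

Run:
```python
from h import *
plan(0.5057,-0.1062,0.0232,12.5)
```

```text
tcp [ 0.5073 -0.1074  0.0242] jawyaw 12.51 shift [ 1.   1.5 -1.3] roll 0.0001 t 8.07 j [-0.33  0.44 -0.43  0.7  -0.    1.02] w 0.047
```

>>> jog_arm:
  motion:
    - [1,[0,1.2,-1.2],0]
    - [1,[1.3,1.2,-1.2],0]
    - [1,[1.3,1.2,-1.2],0]
    - [1,[1.3,1.2,-1.2],0]

```text
time_s: 8.57
tcp_pos: [0.5051, -0.1063, 0.0233]
eef_rot: [0.703, -0.077, 0.702, 0.077]
force: [-3.2, 0.8, 10.4]
width: 0.0474
```

>>> jog_arm:
  motion:
    - [0.5,[0,0,0],0]
    - [-1,[0,0,0],0]
    - [-1,[0,0,0],0]
    - [-1,[0,0,0],0]
    - [-1,[-40,0,0],0]
    - [-1,[-100,0,0],0]
    - [-1,[-120,0,0],0]
    - [-1,[-120,0,0],0]

```text
time_s: 9.57
tcp_pos: [0.5062, -0.1067, 0.1434]
eef_rot: [0.704, -0.078, 0.702, 0.076]
force: [-0.2, -0.2, -0.2]
width: 0.0854
```

Run:
```python
from h import *
plan(0.5057,-0.1062,0.0232,12.5)
c=grab("wrist","w5")
```

```text
tcp [ 0.5062 -0.1067  0.1434] jawyaw 12.49 shift [120.2   0.9  -0.8] roll -0.0002 t 9.57 j [-0.33  0.31 -0.27  0.98 -0.    1.02] w 0.0854
```

View pics/w5.png

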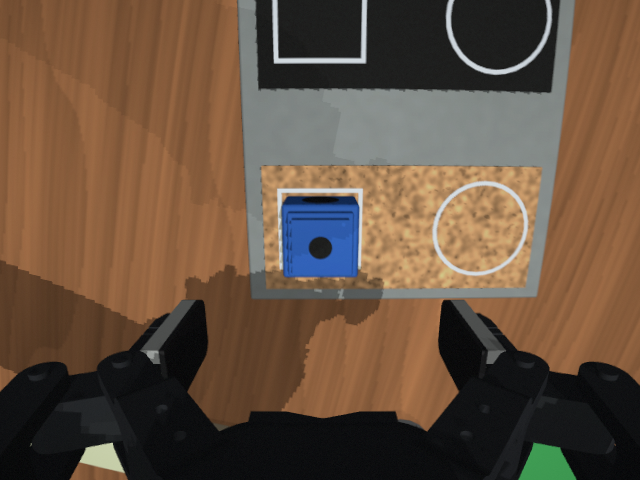

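Run:
```python
from h import *
c=grab("wrist"); h,s,v=cv2.split(hsv(c))
w=(s<55)&(v>205)
for i,st,ce,m in blobs(w,200): print(st.tolist(),rect(c,m,.008),circ(c,m,.008))
for i,st,ce,m in blobs(v<45,50):
    if st[4]<1500: print("dark",st.tolist(),ce,onz(c,ce,.054))
bl=(h>105)&(h<130)&(s>130)&(v>150)
for i,st,ce,m in blobs(bl,200): print("blue",rect(c,m,.046))
plan(0.4721,0.3088,0.1,-13.4)
```

```text
[276, 0, 93, 64, 781] (array([477.7,  19.8]), array([58.4, 37.7]), 12.5) (array([476.7,  24.7]), np.float64(29.4))
[450, 0, 104, 75, 607] (array([590.9,  43.6]), array([68.2, 45.5]), 15.09) (array([588.1,  54.8]), np.float64(33.5))
[435, 183, 96, 95, 957] (array([618.5, -82.1]), array([69.1, 68.9]), 6.78) (array([618.5, -82.3]), np.float64(34.4))
[279, 190, 86, 76, 528] (array([ 505.4, -105.1]), array([59.3, 54.4]), 12.53) (array([ 505.2, -107.2]), np.float64(32.9))
[84, 443, 40, 31, 562] (array([ 359.3, -353.9]), array([30.8, 34.4]), 20.09) (array([ 362.7, -350.7]), np.float64(14.6))
dark [304, 198, 37, 7, 183] [322.16393443 201.31693989] [[ 0.49973587 -0.07828514  0.054     ]]
dark [312, 240, 22, 20, 353] [322.39660057 249.60623229] [[ 0.50611367 -0.10647547  0.054     ]]
blue (array([ 505.9, -105. ]), array([45.3, 45.1]), 12.47)
tcp [ 0.504  -0.106   0.1406] jawyaw 12.49 shift [ 40.8 411.8  58.6] roll 0.4519 t 9.68 j [-0.33  0.31 -0.28  0.98 -0.    1.02] w 0.0857
```

>>> jog_arm:
  motion:
    - [-1,[0,412,58.5],0.452]
    - [-1,[0,412,58.5],0.452]
    - [-1,[0,412,58.5],0.452]
    - [-1,[0,412,58.5],0.452]
    - [-1,[0,412,58.5],0.452]
    - [-1,[0,412,58.5],0.452]
    - [-1,[0,412,58.5],0.452]
    - [-1,[0,412,58.5],0.452]

```text
time_s: 10.68
tcp_pos: [0.4708, 0.3116, 0.1392]
eef_rot: [0.701, 0.08, 0.704, -0.081]
force: [-0.5, -0.1, -0.2]
width: 0.0852
```

>>> jog_arm:
  motion:
    - [-1,[40,0,0],0]
    - [-1,[40,0,0],0]
    - [-1,[40,0,0],0]

```text
time_s: 11.05
tcp_pos: [0.4723, 0.3076, 0.1015]
eef_rot: [0.702, 0.083, 0.703, -0.083]
force: [1.1, 0.1, -0.1]
width: 0.0852
```

Run:
```python
from h import *
c=grab("wrist","w6"); h,s,v=cv2.split(hsv(c))
for i,st,ce,m in blobs(v<45,50):
    if st[4]<2500: print("dark",st.tolist(),ce,onz(c,ce,.046), onz(c,ce,.062))
bl=(h>3)&(h<20)&(s>150)&(v>190)
for i,st,ce,m in blobs(bl,200): print("or",st.tolist(),rect(c,m,.046))
plan(0.4723,0.3086,0.014,-13.4)
```

```text
dark [299, 26, 19, 20, 300] [307.95        35.29333333] [[0.49242673 0.41598578 0.046     ]] [[0.49216501 0.41243414 0.062     ]]
dark [293, 77, 32, 4, 97] [308.3814433   78.59793814] [[0.48815383 0.39787712 0.046     ]] [[0.48825056 0.39584456 0.062     ]]
dark [522, 203, 52, 74, 170] [536.48235294 230.76470588] [[0.58408796 0.30122325 0.046     ]] [[0.57613703 0.30729872 0.062     ]]
dark [300, 206, 42, 8, 249] [320.54216867 209.38955823] [[0.47929428 0.33735784 0.046     ]] [[0.4801342  0.34040208 0.062     ]]
dark [542, 223, 33, 37, 74] [552.93243243 237.63513514] [[0.5924276  0.29548947 0.046     ]] [[0.58377708 0.30204593 0.062     ]]
dark [308, 255, 26, 24, 476] [320.31512605 266.43067227] [[0.47221363 0.30848058 0.046     ]] [[0.47364754 0.31394725 0.062     ]]
dark [150, 314, 19, 13, 97] [158.91752577 321.05154639] [[0.37947071 0.29810426 0.046     ]] [[0.38868457 0.30444138 0.062     ]]
dark [477, 314, 19, 13, 101] [486.32673267 320.91089109] [[0.55242154 0.25688527 0.046     ]] [[0.54712702 0.26668014 0.062     ]]
dark [145, 328, 13, 6, 55] [150.61818182 330.45454545] [[0.37284906 0.29372179 0.046     ]] [[0.38261839 0.30042653 0.062     ]]
dark [489, 328, 13, 6, 54] [494.7037037  330.46296296] [[0.5563615  0.24989481 0.046     ]] [[0.55073647 0.26027608 0.062     ]]
or [275, 3, 69, 73, 3847] (array([492.4, 414.3]), array([30.3, 30.4]), 75.18)
or [276, 216, 89, 83, 6201] (array([473.2, 312.8]), array([44. , 44.3]), 76.54)
tcp [0.4731 0.3081 0.1024] jawyaw -13.47 shift [88.4  0.3 -0.9] roll -0.0012 t 11.1 j [ 0.47  0.43 -0.2   0.94 -0.    2.27] w 0.0855
```

View pics/w6.png

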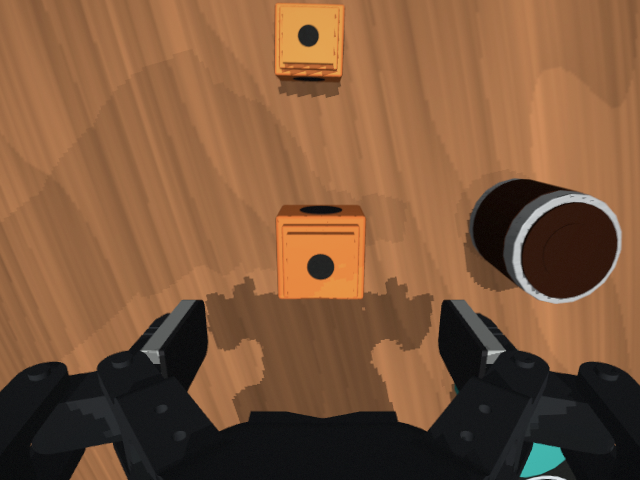

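>>> jog_arm:
  motion:
    - [-1,[45,0.3,-0.5],0]
    - [-1,[87.5,0.3,-0.5],0]
    - [-1,[87.5,0.3,-0.5],0]
    - [1,[87.5,0.3,-0.5],0]
    - [1,[87.5,0.3,-0.5],0]
    - [1,[87.5,0.3,-0.5],0]
    - [1,[87.5,0.3,-0.5],0]
    - [1,[87.5,0.3,-0.5],0]

```text
time_s: 12.1
tcp_pos: [0.4742, 0.3102, 0.0168]
eef_rot: [0.704, 0.083, 0.701, -0.082]
force: [-0.2, 0.2, 7.0]
width: 0.0464
```

Run:
```python
from h import *
plan(0.4757,0.0298,0.105,12.5)
```

```text
tcp [0.4742 0.3102 0.0168] jawyaw -13.4 shift [ -88.8 -272.1   66.7] roll -0.4521 t 12.1 j [ 0.47  0.52 -0.31  0.74  0.    2.27] w 0.0464
```

>>> jog_arm:
  motion:
    - [1,[-20,0,0],0]
    - [1,[-70,0,0],0]
    - [1,[-89,-272,67],-0.452]
    - [1,[-89,-272,67],-0.452]
    - [1,[-89,-272,67],-0.452]
    - [1,[-89,-272,67],-0.452]
    - [1,[-89,-272,67],-0.452]
    - [1,[-89,-272,67],-0.452]

```text
time_s: 13.1
tcp_pos: [0.4752, 0.0265, 0.1044]
eef_rot: [0.704, -0.076, 0.702, 0.075]
force: [-0.2, 0.1, -1.3]
width: 0.0468
```

>>> jog_arm:
  motion:
    - [1,[0,0,0],0]
    - [1,[0,0,0],0]

```text
time_s: 13.35
tcp_pos: [0.4743, 0.03, 0.1033]
eef_rot: [0.703, -0.077, 0.703, 0.078]
force: [0.6, -0.5, -2.0]
width: 0.047
```

Run:
```python
from h import *
c=grab("wrist","w7"); h,s,v=cv2.split(hsv(c))
for k in range(3): print(env.observe()["tcp_pos"]); viewer.grab_frame("wrist")
bl=(h>3)&(h<20)&(s>150)&(v>190)
z=env.observe()["tcp_pos"][2]+.030
for i,st,ce,m in blobs(v<45,100):
    if st[4]<3500: print("dark",st.tolist(),ce,onz(c,ce,z))
plan(0.4757,0.0298,0.0235,12.5)
```

```text
[0.47427318 0.03008028 0.10321   ]
[0.47426507 0.03002288 0.10314498]
[0.47423113 0.0299317  0.10310502]
dark [256, 173, 154, 15, 250] [313.492 174.76 ] [[0.46077202 0.08461649 0.13310141]]
dark [327, 205, 30, 20, 138] [342.30434783 212.74637681] [[0.47064322 0.07624489 0.13310141]]
dark [258, 208, 17, 51, 340] [265.82352941 232.04411765] [[0.45122522 0.06633758 0.13310141]]
dark [281, 236, 66, 14, 398] [312.34422111 245.9120603 ] [[0.46465289 0.06523615 0.13310141]]
dark [290, 254, 66, 21, 1101] [322.68846503 263.91008174] [[0.46863052 0.06068513 0.13310141]]
dark [411, 300, 20, 13, 156] [419.76282051 306.6025641 ] [[0.49937236 0.05392826 0.13310141]]
dark [301, 348, 44, 38, 1331] [322.96243426 366.51089406] [[0.4759962  0.02810589 0.13310141]]
tcp [0.4742 0.0298 0.1031] jawyaw 12.58 shift [79.6 -0.3  1.4] roll 0.0014 t 13.55 j [-0.07  0.27 -0.44  0.86 -0.    1.28] w 0.0472
```

View pics/w7.png

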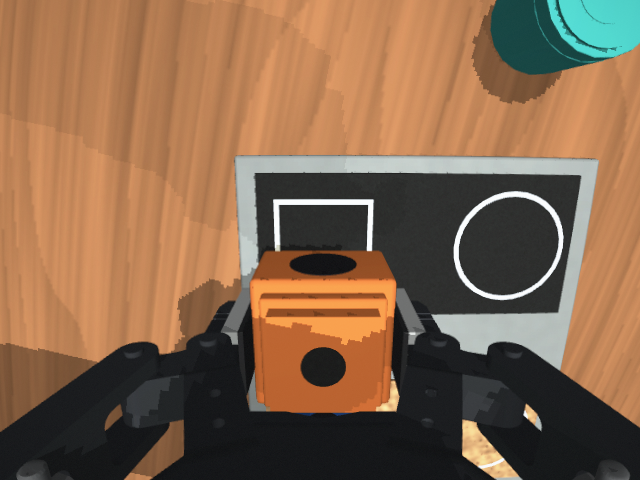

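>>> jog_arm:
  motion:
    - [1,[40,0,1.4],0]
    - [1,[65,0,1.4],0]
    - [1,[72,0,1.4],0]
    - [1,[77,0,1.4],0]
    - [1,[79,0,1.4],0]
    - [1,[79,0,1.4],0]
    - [1,[79,0,1.4],0]

```text
time_s: 14.42
tcp_pos: [0.4764, 0.0292, 0.0248]
eef_rot: [0.703, -0.077, 0.702, 0.077]
force: [-0.4, 0.3, 0.3]
width: 0.0468
```

Run:
```python
from h import *
plan(0.4757,0.0298,0.0235,12.5)
```

```text
tcp [0.4764 0.0292 0.0248] jawyaw 12.49 shift [ 1.3  0.7 -0.6] roll -0.0002 t 14.43 j [-0.07  0.37 -0.54  0.66 -0.    1.28] w 0.0468
```

>>> jog_arm:
  motion:
    - [1,[1.2,0.7,-0.6],0]
    - [1,[1.2,0.7,-0.6],0]
    - [0.5,[1.2,0.7,-0.6],0]
    - [-1,[1.2,0.7,-0.6],0]
    - [-1,[1.2,0.7,-0.6],0]
    - [-1,[1.2,0.7,-0.6],0]
    - [-1,[-50,0.7,-0.6],0]
    - [-1,[-110,0,0],0]

```text
time_s: 15.42
tcp_pos: [0.4741, 0.0295, 0.1341]
eef_rot: [0.702, -0.077, 0.704, 0.077]
force: [0.6, 0.1, 0.4]
width: 0.0852
```

>>> jog_arm:
  motion:
    - [-1,[-20,0,0],0]
    - [-1,[-20,0,0],0]
    - [-1,[-20,0,0],0]

```text
time_s: 15.8
tcp_pos: [0.4747, 0.0294, 0.1528]
eef_rot: [0.702, -0.077, 0.704, 0.077]
force: [-0.5, 0.1, 0.2]
width: 0.0854
```

```bash
cat > m2.py <<'E'
from h import *
import sys
c=grab("wrist",sys.argv[1]); h,s,v=cv2.split(hsv(c))
w=(s<55)&(v>205)
for i,st,ce,m in blobs(w,200): print(st.tolist(),rect(c,m,.008),circ(c,m,.008))
for i,st,ce,m in blobs(v<45,50):
    if st[4]<1500: print("dark",st.tolist(),ce,onz(c,ce,.054))
for nm,bl in dict(blue=(h>105)&(h<130)&(s>130)&(v>150),orange=(h>3)&(h<20)&(s>150)&(v>200)).items():
    for i,st,ce,m in blobs(bl,200): print(nm,rect(c,m,.046))
E
python3 m2.py w8
```

```text
[433, 180, 93, 92, 977] (array([588.3,  54.5]), array([69.6, 69.1]), 61.79) (array([588.4,  54.5]), np.float64(34.5))
[282, 187, 83, 79, 649] (array([475.9,  29.3]), array([58.9, 58.8]), 12.55) (array([477.1,  28.7]), np.float64(33.8))
[308, 360, 52, 52, 373] (array([ 514. , -101.7]), array([42.1, 50.2]), 12.51) (array([ 512. , -102.1]), np.float64(26.3))
[419, 360, 24, 59, 272] (array([593.5, -88.9]), array([17.6, 57.9]), 13.52) (array([617.1, -83.2]), np.float64(32.0))
dark [288, 192, 72, 17, 465] [321.36989247 194.97419355] [[0.46828613 0.05919667 0.054     ]]
dark [309, 200, 34, 5, 142] [325.5 202. ] [[0.47163009 0.05557547 0.054     ]]
dark [316, 239, 21, 20, 320] [325.84375 248.34375] [[0.47818761 0.02722312 0.054     ]]
dark [477, 314, 19, 13, 97] [486.48453608 321.01030928] [[0.59360016 0.00106566 0.054     ]]
dark [308, 370, 31, 18, 438] [323.44520548 378.29680365] [[ 0.4970642  -0.06458821  0.054     ]]
blue (array([508. , -90.7]), array([35.9, 23. ]), 12.51)
orange (array([477.6,  28.7]), array([46.4, 45.9]), 12.52)
```

View pics/w8.png

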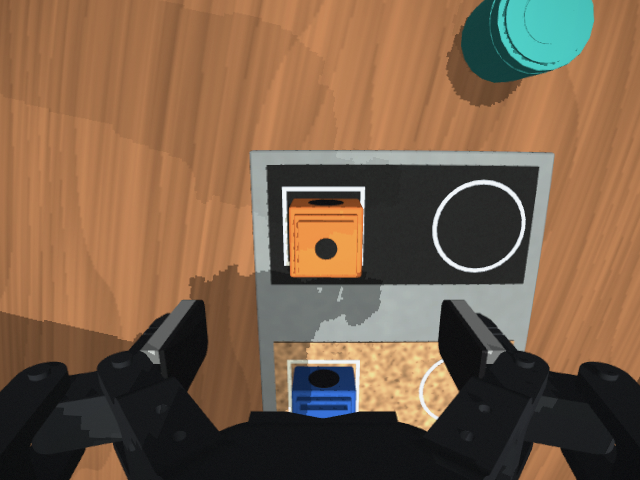

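>>> jog_arm:
  motion:
    - [-1,[60,-3,2.5],0]
    - [-1,[120,-3,2.5],0]
    - [-1,[126,-3,2.5],0]
    - [-1,[126,-3,2.5],0]
    - [1,[126,-3,2.5],0]
    - [1,[126,-3,2.5],0]
    - [1,[126,-3,2.5],0]
    - [1,[126,-3,2.5],0]

```text
time_s: 16.85
tcp_pos: [0.4805, 0.0267, 0.0302]
eef_rot: [0.704, -0.077, 0.702, 0.077]
force: [-1.6, -0.1, 8.2]
width: 0.0467
```

Run:
```python
from h import *
plan(0.476,0.0295,0.0235,12.5)
```

```text
tcp [0.4805 0.0267 0.0302] jawyaw 12.49 shift [ 6.7  3.7 -3.8] roll -0.0001 t 16.85 j [-0.08  0.37 -0.53  0.67 -0.    1.28] w 0.0467
```

>>> jog_arm:
  motion:
    - [1,[-4,0,0],0]
    - [1,[-4,2.9,-1.5],0]
    - [1,[-4,2.9,-1.5],0]
    - [1,[-1,2.9,-1.5],0]
    - [1,[0.5,2.9,-1.5],0]
    - [1,[0.5,2.9,-1.5],0]
    - [0.4,[0.5,2.9,-1.5],0]
    - [-0.2,[0.5,2.9,-1.5],0]

```text
time_s: 17.85
tcp_pos: [0.4773, 0.0294, 0.0284]
eef_rot: [0.703, -0.077, 0.702, 0.077]
force: [-0.8, 0.7, 0.4]
width: 0.0513
```

>>> jog_arm:
  motion:
    - [-1,[0,0,0],0]
    - [-1,[0,0,0],0]
    - [-1,[-30,0,0],0]
    - [-1,[-90,0,0],0]
    - [-1,[-126,0,0],0]
    - [-1,[-126,0,0],0]
    - [-1,[-126,0,0],0]

```text
time_s: 18.73
tcp_pos: [0.4761, 0.0294, 0.1527]
eef_rot: [0.702, -0.077, 0.703, 0.077]
force: [-0.0, 1.0, -0.3]
width: 0.0851
```

```bash
python3 m2.py w9; python3 -c "
from h import *
plan(.615,-.285,.2,0)"
```

```text
[430, 180, 93, 91, 998] (array([588.1,  54.5]), array([69.8, 68.5]), 12.24) (array([588.2,  54.5]), np.float64(34.5))
[280, 187, 82, 78, 637] (array([475.5,  29.3]), array([58.6, 58. ]), 12.49) (array([477.2,  28.4]), np.float64(33.8))
[308, 359, 50, 53, 364] (array([ 514.6, -101.4]), array([40.2, 51.3]), 12.66) (array([ 512.1, -102. ]), np.float64(26.3))
[417, 358, 25, 62, 295] (array([593.9, -88.8]), array([18.9, 60.9]), 14.45) (array([617.2, -83. ]), np.float64(32.4))
dark [307, 194, 34, 5, 135] [323.60740741 196.24444444] [[0.47128756 0.05878621 0.054     ]]
dark [314, 233, 21, 20, 316] [323.80379747 242.27531646] [[0.47762329 0.03082803 0.054     ]]
dark [477, 314, 19, 13, 98] [486.54081633 321.02040816] [[0.59518135 0.00107822 0.054     ]]
dark [306, 369, 31, 18, 438] [321.27853881 377.67808219] [[ 0.49700712 -0.06435163  0.054     ]]
blue (array([508.5, -90.4]), array([34. , 23.8]), 12.54)
orange (array([477.1,  32.4]), array([46.2, 45.5]), 12.5)
tcp [0.4756 0.0295 0.1521] jawyaw 12.49 shift [ -48.3 -337.1   68. ] roll 0.218 t 18.77 j [-0.07  0.23 -0.36  0.99 -0.    1.28] w 0.0855
```

View pics/w9.png

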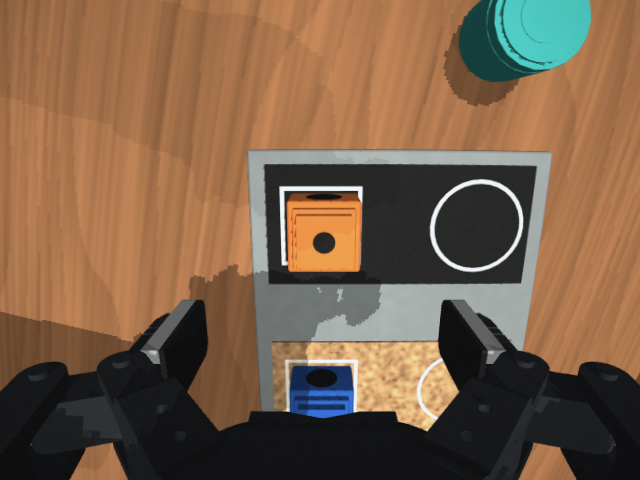

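>>> jog_arm:
  motion:
    - [-1,[60,0,0],0]
    - [-1,[120,0,0],0]
    - [-1,[126,0,0],0]
    - [1,[126,0,0],0]
    - [1,[126,0,0],0]
    - [1,[126,0,0],0]
    - [1,[126,0,0],0]
    - [1,[122,0,0],0]

```text
time_s: 19.77
tcp_pos: [0.4776, 0.0294, 0.0329]
eef_rot: [0.704, -0.077, 0.702, 0.077]
force: [0.2, -0.6, -0.0]
width: 0.0467
```

>>> jog_arm:
  motion:
    - [1,[0,-0.9,-2.2],0]
    - [1,[0,-0.9,-2.2],0]
    - [1,[3,-0.9,-2.2],0]
    - [1,[4.5,-0.9,-2.2],0]
    - [1,[4.5,-0.9,-2.2],0]
    - [0.4,[4.5,-0.9,-2.2],0]
    - [-0.2,[4.5,-0.9,-2.2],0]
    - [-1,[4.5,-0.9,-2.2],0]

```text
time_s: 20.78
tcp_pos: [0.4748, 0.0281, 0.027]
eef_rot: [0.703, -0.077, 0.703, 0.077]
force: [0.0, -1.5, -0.1]
width: 0.0678
```

>>> jog_arm:
  motion:
    - [-1,[0,0,0],0]
    - [-1,[0,0,0],0]
    - [-1,[-30,0,0],0]
    - [-1,[-90,0,0],0]
    - [-1,[-126,0,0],0]
    - [-1,[-126,0,0],0]
    - [-1,[-126,0,0],0]

```text
time_s: 21.65
tcp_pos: [0.4742, 0.0281, 0.1523]
eef_rot: [0.703, -0.077, 0.703, 0.077]
force: [-0.2, 0.4, -0.2]
width: 0.0854
```

```bash
python3 m2.py w10
```

```text
[433, 178, 93, 92, 989] (array([588. ,  54.4]), array([69.1, 69.5]), 20.19) (array([588.2,  54.5]), np.float64(34.5))
[283, 186, 83, 78, 593] (array([475.8,  29.3]), array([58.7, 57.8]), 12.48) (array([474.9,  28.3]), np.float64(33.5))
[306, 359, 55, 53, 337] (array([ 513. , -102.5]), array([44. , 51.2]), 12.63) (array([ 511., -103.]), np.float64(27.4))
[420, 359, 23, 59, 276] (array([593.4, -89. ]), array([17.2, 57.8]), 14.44) (array([617., -83.]), np.float64(32.1))
dark [288, 190, 73, 7, 163] [324.60122699 190.7791411 ] [[0.46925779 0.06083856 0.054     ]]
dark [307, 194, 34, 5, 125] [323.488 195.584] [[0.46923636 0.05787523 0.054     ]]
dark [314, 232, 20, 20, 314] [323.54458599 241.50318471] [[0.47545706 0.03003801 0.054     ]]
dark [150, 314, 19, 13, 95] [158.96842105 321.        ] [[ 0.38055863 -0.04729289  0.054     ]]
dark [477, 314, 19, 13, 97] [486.48453608 321.01030928] [[ 5.93065180e-01 -1.12903455e-04  5.40000000e-02]]
dark [309, 369, 31, 18, 432] [324.01851852 377.12731481] [[ 0.49682838 -0.06459511  0.054     ]]
blue (array([507.7, -91.2]), array([36.1, 23.8]), 12.54)
orange (array([475.1,  31.1]), array([46.2, 45.4]), 12.51)
```

Run:
```python
from h import *
f=viewer.grab_frame("wrist")
T=np.eye(4);T[:3,:3]=rot(np.array([-0.499,-0.5,-0.5,0.501]));T[:3,3]=[0.4493,-0.1209,0.3299]
C=T@f["hand_eye"];c=dict(im=cv2.imread("pics/w1.png"),K=f["mtx"],k=f["k1"],R=C[:3,:3],o=C[:3,3])
P=onz(c,[[504,160.5],[486,299.5]],.022);print(P,P.mean(0),np.degrees(np.arctan2(*(P[0]-P[1])[1::-1])),np.linalg.norm(P[0]-P[1]))
m=P.mean(0); plan(m[0],m[1],.2,-92)
```

```text
[[ 0.48563829 -0.32668662  0.022     ]
 [ 0.31595556 -0.32435336  0.022     ]] [ 0.40079693 -0.32551999  0.022     ] -0.7878067011973783 0.1696987734103008
tcp [0.4734 0.0282 0.1515] jawyaw 12.49 shift [ -48.3 -329.6 -147.5] roll -1.3179 t 21.75 j [-0.07  0.23 -0.36  0.99 -0.    1.28] w 0.0857
```

>>> jog_arm:
  motion:
    - [-1,[-48,-330,-148],-1.34]
    - [-1,[-48,-330,-148],-1.34]
    - [-1,[-48,-330,-148],-1.34]
    - [-1,[-48,-330,-148],-1.34]
    - [-1,[-48,-330,-148],-1.34]
    - [-1,[-48,-330,-148],-1.34]
    - [-1,[-48,-330,-148],-1.34]
    - [-1,[-48,-330,-148],-1.34]

```text
time_s: 22.75
tcp_pos: [0.4005, -0.3286, 0.1998]
eef_rot: [0.503, -0.497, 0.503, 0.498]
force: [0.6, -0.3, 0.3]
width: 0.0855
```

>>> jog_arm:
  motion:
    - [-1,[0,0,0],0]
    - [-1,[0,0,0],0]
    - [-1,[0,0,0],0]

```text
time_s: 23.12
tcp_pos: [0.4016, -0.3254, 0.2008]
eef_rot: [0.503, -0.496, 0.503, 0.497]
force: [0.4, 0.5, 0.6]
width: 0.0855
```

Run:
```python
from h import *
c=grab("wrist","w11"); h,s,v=cv2.split(hsv(c))
for i,st,ce,m in blobs((v<60)&(s<200),40):
    if st[4]<1500: print("dark",st.tolist(),ce,onz(c,ce,.022))
plan(0.4008,-0.3255,0.1,89.2)
```

```text
dark [89, 54, 14, 15, 157] [95.77070064 60.50318471] [[ 0.27794636 -0.49659972  0.022     ]]
dark [69, 110, 8, 8, 51] [ 72.21568627 113.45098039] [[ 0.31636377 -0.52137584  0.022     ]]
dark [69, 117, 31, 42, 748] [ 85.04812834 135.26737968] [[ 0.33360971 -0.51309881  0.022     ]]
dark [588, 246, 45, 11, 49] [609.55102041 251.06122449] [[ 0.43617187 -0.0745028   0.022     ]]
dark [550, 297, 31, 15, 351] [564.87749288 303.81481481] [[ 0.48516999 -0.10823532  0.022     ]]
dark [321, 298, 9, 26, 233] [324.98283262 310.44635193] [[ 0.48663683 -0.32377179  0.022     ]]
dark [531, 303, 19, 55, 444] [540.26351351 331.01351351] [[ 0.51168265 -0.12742306  0.022     ]]
dark [578, 337, 15, 13, 155] [584.95483871 343.19354839] [[ 0.52628028 -0.0808929   0.022     ]]
tcp [ 0.4017 -0.3255  0.201 ] jawyaw 89.26 shift [101.    0.8  -0. ] roll 0.001 t 23.18 j [-0.8   0.27 -0.16  1.13 -0.   -0.79] w 0.0854
```

View pics/w11.png

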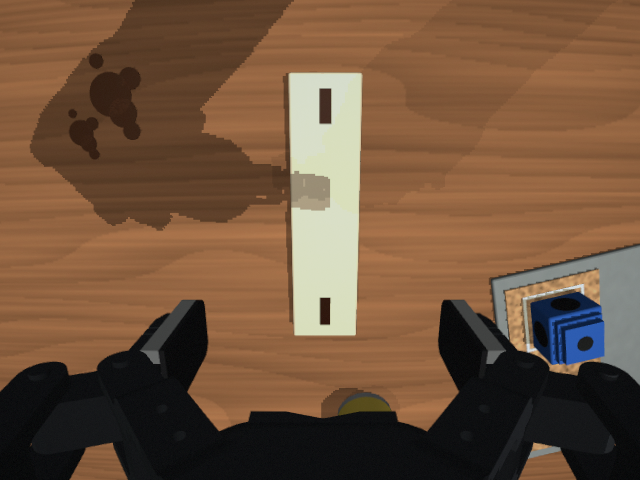

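Run:
```python
from h import *
c=grab("wrist"); h,s,v=cv2.split(hsv(c))
m=(h>20)&(h<45)&(s<110)&(v>120)
for i,st,ce,mm in blobs(m,2000): print(st.tolist(),rect(c,mm,.022))
P=onz(c,[[325,105.5],[325,310.5]],.022)
print(P,P.mean(0),np.linalg.norm(P[0]-P[1]),np.degrees(np.arctan2(*(P[1]-P[0])[1::-1])))
x,y=P.mean(0)[:2]
plan(x,y,.1,89.2)
```

```text
[289, 72, 73, 263, 15630] (array([ 401. , -322.9]), array([ 54.9, 217.9]), 89.24)
[[ 0.31634005 -0.32195331  0.022     ]
 [ 0.48687896 -0.32388485  0.022     ]] [ 0.40160951 -0.32291908  0.022     ] 0.170549842158206 -0.6489113757763832
tcp [ 0.4017 -0.3256  0.2011] jawyaw 89.27 shift [1.011e+02 1.000e-01 2.700e+00] roll 0.0012 t 23.23 j [-0.8   0.27 -0.16  1.13 -0.   -0.79] w 0.0852
```

>>> jog_arm:
  motion:
    - [-1,[60,0.4,2.5],0]
    - [-1,[120,0.4,2.5],0]
    - [-1,[170,0.4,2.5],0]
    - [-1,[188,0.4,2.5],0]
    - [-1,[188,0.4,2.5],0]
    - [1,[188,0.4,2.5],0]
    - [1,[188,0.4,2.5],0]
    - [1,[188,0.4,2.5],0]

```text
time_s: 24.22
tcp_pos: [0.4025, -0.3248, 0.0152]
eef_rot: [0.503, -0.498, 0.503, 0.495]
force: [-0.6, 0.6, 5.3]
width: 0.0544
```

>>> jog_arm:
  motion:
    - [1,[0,0,0],0]
    - [1,[0,0,0],0]
    - [1,[0,0,0],0]

```text
time_s: 24.6
tcp_pos: [0.4025, -0.3248, 0.0152]
eef_rot: [0.503, -0.498, 0.503, 0.495]
force: [-0.3, -0.2, 5.9]
width: 0.0545
```

Run:
```python
from h import *
plan(0.4908,-0.0384,0.15,12.5)
```

```text
tcp [ 0.4025 -0.3248  0.0152] jawyaw 89.27 shift [-135.3  -85.   287.2] roll 1.3398 t 24.6 j [-0.8   0.44 -0.45  0.67  0.   -0.79] w 0.0545
```

>>> jog_arm:
  motion:
    - [1,[-30,0,0],0]
    - [1,[-80,0,0],0]
    - [1,[-135,0,0],0]
    - [1,[-135,-28,96],0.18]
    - [1,[-135,-56,150],0.36]
    - [1,[-135,-85,190],0.54]
    - [1,[-135,-85,230],0.72]
    - [1,[-135,-85,270],0.9]

```text
time_s: 25.6
tcp_pos: [0.4905, -0.0609, 0.1489]
eef_rot: [0.662, -0.251, 0.661, 0.25]
force: [0.5, -0.7, -2.9]
width: 0.0542
```

Run:
```python
from h import *
plan(0.4908,-0.0384,0.15,12.5)
```

```text
tcp [ 0.4905 -0.0609  0.1489] jawyaw 41.5 shift [-1.1 16.6 15.1] roll 0.5061 t 25.6 j [-0.25  0.26 -0.32  0.98 -0.    0.59] w 0.0542
```

>>> jog_arm:
  motion:
    - [1,[0,13.3,10.6],0.15]
    - [1,[0,13.3,10.6],0.3]
    - [1,[0,13.3,10.6],0.442]
    - [1,[0,13.3,10.6],0.442]
    - [1,[0,13.3,10.6],0.442]
    - [1,[0,13.3,10.6],0.442]
    - [1,[0,13.3,10.6],0.442]

```text
time_s: 26.48
tcp_pos: [0.4884, -0.0455, 0.1482]
eef_rot: [0.7, -0.102, 0.7, 0.102]
force: [0.6, -0.9, -2.5]
width: 0.0545
```

Run:
```python
from h import *
plan(0.4908,-0.0384,0.069,12.5)
c=grab("wrist","w12")
```

```text
tcp [ 0.4884 -0.0455  0.1482] jawyaw 16.52 shift [79.2  6.1  4.3] roll 0.0701 t 26.48 j [-0.22  0.26 -0.33  0.98 -0.    1.06] w 0.0545
```

View pics/w12.png

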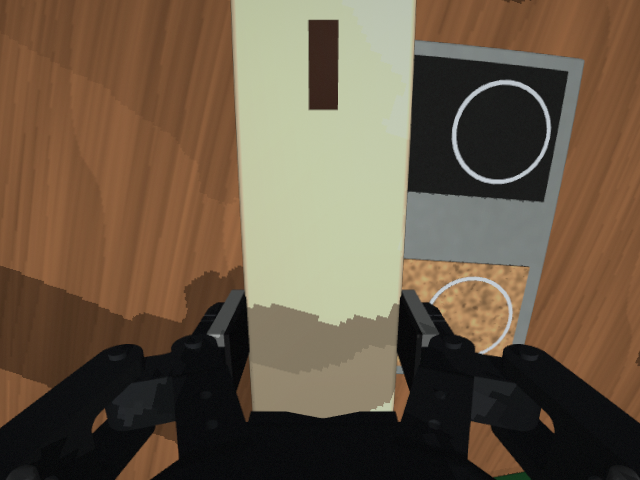

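>>> jog_arm:
  motion:
    - [1,[0,6,4.3],0.07]
    - [1,[0,6,4.3],0.07]
    - [1,[0,6,4.3],0.07]
    - [1,[0,6,4.3],0.07]

```text
time_s: 27.02
tcp_pos: [0.4908, -0.0386, 0.1482]
eef_rot: [0.703, -0.077, 0.703, 0.077]
force: [0.5, -0.4, -2.8]
width: 0.0539
```

```bash
cat > m3.py <<'E'
from h import *
import sys
c=grab("wrist",sys.argv[1]); h,s,v=cv2.split(hsv(c))
s_=env.observe(); z=s_["tcp_pos"][2]-.0152+.022
for i,st,ce,m in blobs((v<60),500):
    if st[4]<6500: 
        P=onz(c,ce,z)[0]; Rm=rot(s_["eef_rot"]); print("slot",st.tolist(),ce,P, "tool rel",(Rm.T@(P-s_["tcp_pos"])*1000).round(1))
w=(s<55)&(v>190)
for i,st,ce,m in blobs(w,200): print(st.tolist(),rect(c,m,.008),circ(c,m,.008))
plan(0.4908,-0.0384,0.069,12.5)
E
python3 m3.py w13
```

```text
slot [309, 21, 29, 88, 2430] [322.82716049  64.26049383] [0.47297944 0.04710601 0.15497021] tool rel [-6.8 87.5  1.2]
[236, 0, 177, 328, 49229] (array([484.9,  -3.5]), array([115.2, 229.6]), 12.45) (array([483.8,   2.2]), np.float64(96.0))
[440, 77, 98, 103, 898] (array([588.5,  54.5]), array([68.8, 68.4]), 14.06) (array([588.5,  54.6]), np.float64(34.3))
[431, 275, 83, 78, 428] (array([624.6, -73.9]), array([48.2, 68.9]), 57.09) (array([619. , -82.6]), np.float64(33.6))
tcp [ 0.4908 -0.0386  0.1482] jawyaw 12.5 shift [79.2  0.2  0.1] roll -0.0 t 27.07 j [-0.21  0.26 -0.33  0.98 -0.    1.15] w 0.054
```

View pics/w13.png

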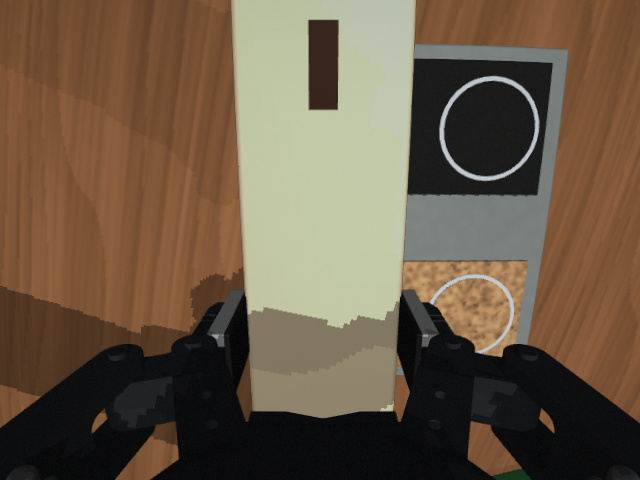

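>>> jog_arm:
  motion:
    - [1,[30,-1.7,0],0]
    - [1,[60,-1.7,0],0]
    - [1,[70,-1.7,0],0]
    - [1,[75,-1.7,0],0]
    - [1,[78,-1.7,0],0]
    - [1,[78,-1.7,0],0]
    - [1,[78,-1.7,0],0]

```text
time_s: 27.95
tcp_pos: [0.4917, -0.0402, 0.0708]
eef_rot: [0.703, -0.077, 0.702, 0.077]
force: [-0.1, 0.4, -1.7]
width: 0.0544
```

Run:
```python
from h import *
plan(0.4912,-0.0401,0.069,12.5)
c=grab("side","s2");cv2.imwrite("pics/s2c.png",cv2.resize(c["im"][170:310,270:450],None,fx=4,fy=4,interpolation=cv2.INTER_CUBIC))
```

```text
tcp [ 0.4917 -0.0402  0.0708] jawyaw 12.49 shift [ 1.8  0.2 -0.5] roll -0.0002 t 27.95 j [-0.21  0.34 -0.44  0.79 -0.    1.14] w 0.0544
```

View pics/s2c.png

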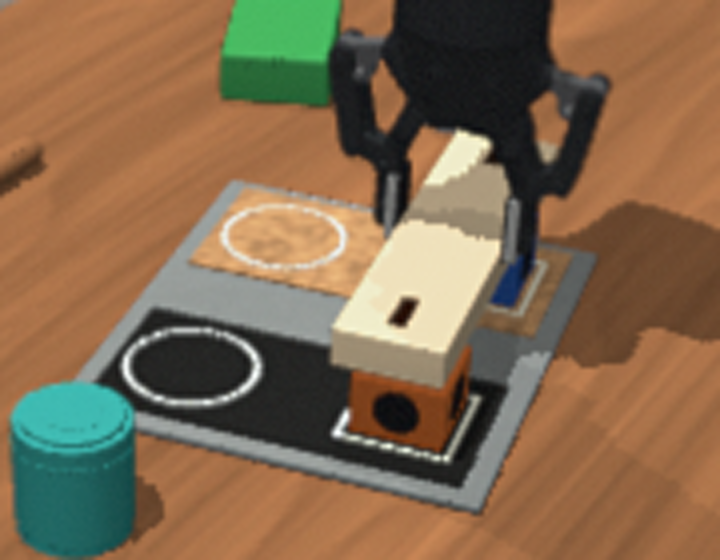

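Looks right; lower the last 2 mm, release, and retract.

>>> jog_arm:
  motion:
    - [1,[1.5,0,-0.3],0]
    - [1,[2.2,0,-0.3],0]
    - [1,[2.2,0,-0.3],0]
    - [1,[2.2,0,-0.3],0]

```text
time_s: 28.5
tcp_pos: [0.4914, -0.0403, 0.0692]
eef_rot: [0.703, -0.077, 0.702, 0.077]
force: [-2.3, 1.3, 7.3]
width: 0.0541
```

>>> jog_arm:
  motion:
    - [0.4,[0,0,0],0]
    - [-0.2,[0,0,0],0]
    - [-1,[0,0,0],0]
    - [-1,[0,0,0],0]
    - [-1,[-30,0,0],0]
    - [-1,[-90,0,0],0]
    - [-1,[-150,0,0],0]
    - [-1,[-180,0,0],0]

```text
time_s: 29.5
tcp_pos: [0.4924, -0.0405, 0.2516]
eef_rot: [0.705, -0.077, 0.701, 0.076]
force: [0.7, -0.4, -0.3]
width: 0.0855
```

>>> jog_arm:
  motion:
    - [-1,[-30,0,0],0]
    - [-1,[-30,0,0],0]
    - [-1,[-30,0,0],0]

```text
time_s: 29.88
tcp_pos: [0.4906, -0.0401, 0.277]
eef_rot: [0.703, -0.077, 0.703, 0.077]
force: [-0.2, 0.9, 0.3]
width: 0.0858
```

```bash
cat > m4.py <<'E'
from h import *
import sys
c=grab("wrist",sys.argv[1]); h,s,v=cv2.split(hsv(c))
w=(s<55)&(v>195)
for i,st,ce,m in blobs(w,200): print(st.tolist(),rect(c,m,.008),circ(c,m,.008))
m=(h>18)&(h<45)&(s<110)&(v>110)
for i,st,ce,mm in blobs(m,4000): print("board",st.tolist(),rect(c,mm,.076))
for i,st,ce,m in blobs((v<60),60):
    if st[4]<900: print("dark",st.tolist(),ce,onz(c,ce,.076)[0].round(4))
plan(0.49,0,.2,12.5)
E
python3 m4.py w14
```

```text
[291, 76, 67, 199, 11868] (array([488.7, -21.8]), array([ 65.1, 203.4]), 12.4) (array([488.5, -19.7]), np.float64(76.7))
[404, 92, 68, 71, 464] (array([588.3,  55.1]), array([67.9, 68.5]), 15.11) (array([588.1,  54.8]), np.float64(34.1))
[397, 230, 64, 62, 539] (array([618.7, -82.4]), array([69.7, 69.4]), 59.37) (array([618.6, -82.2]), np.float64(34.6))
[305, 302, 48, 21, 597] (array([ 525.9, -164.4]), array([53.3, 24.8]), 12.48) (array([ 529. , -169.6]), np.float64(18.5))
board [289, 75, 81, 248, 15332] (array([497.6, -35.7]), array([ 67.6, 218.3]), 12.58)
dark [423, 0, 58, 21, 785] [448.38343949   8.5477707 ] [0.5529 0.1408 0.076 ]
dark [589, 0, 50, 47, 478] [604.9707113   24.72803347] [0.6835 0.1636 0.076 ]
dark [282, 81, 9, 93, 678] [286.03244838 126.42772861] [0.4465 0.0234 0.076 ]
dark [602, 112, 27, 62, 483] [614.71014493 142.62939959] [0.7264 0.0757 0.076 ]
dark [588, 174, 16, 36, 245] [595.28571429 191.93061224] [0.7249 0.0308 0.076 ]
dark [568, 211, 33, 80, 231] [583.3982684  249.55411255] [ 0.7345 -0.022   0.076 ]
dark [320, 288, 8, 24, 192] [323.5 299.5] [ 0.5103 -0.1209  0.076 ]
tcp [ 0.4902 -0.04    0.2766] jawyaw 12.48 shift [76.6 39.1  8.6] roll -0.0003 t 29.93 j [-0.21  0.2  -0.06  1.31 -0.    1.14] w 0.085
```

View pics/w14.png

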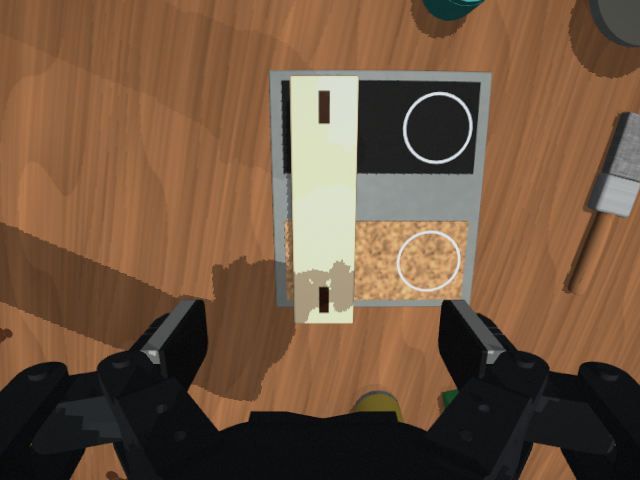

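Run:
```python
from h import *
c=grab("wrist")
P=onz(c,[[324.3,106.5],[323.5,299.5]],.076); d=P[0]-P[1]
print(P,P.mean(0),np.linalg.norm(d),np.degrees(np.arctan2(d[1],d[0]))-90)
plan(0.593,0.29,.2,-10)
```

```text
[[ 0.47336418  0.04578944  0.076     ]
 [ 0.50962552 -0.12054177  0.076     ]] [ 0.49149485 -0.03737616  0.076     ] 0.17023794772534312 12.29844622332078
tcp [ 0.49   -0.04    0.2764] jawyaw 12.48 shift [ 76.3 299.9 172. ] roll 0.3924 t 29.98 j [-0.21  0.2  -0.06  1.31 -0.    1.14] w 0.0854
```

Run:
```python
from h import *
c=grab("side"); print("can side",onz(c,[[194,230]],.121)); print("brown side",onz(c,[[237.5,300]],.062), "turq",onz(c,[[288.5,274]],.062),"yel",onz(c,[[386.5,178]],.062))
c=grab("scene"); print("can sc",onz(c,[[299,306]],.121),"brown",onz(c,[[380.5,304]],.062),"turq",onz(c,[[354,269]],.062),"yel",onz(c,[[228.5,185]],.062))
```

```text
can side [[0.73755016 0.23681172 0.121     ]]
brown side [[0.58835928 0.29241188 0.062     ]] turq [[0.56344459 0.1824571  0.062     ]] yel [[ 0.61055019 -0.27992161  0.062     ]]
can sc [[0.75183808 0.23495617 0.121     ]] brown [[0.59432846 0.29535596 0.062     ]] turq [[0.5690711  0.18658267 0.062     ]] yel [[ 0.6166751  -0.27438001  0.062     ]]
```

>>> jog_arm:
  motion:
    - [-1,[76,304,171],0]
    - [-1,[76,304,171],0]
    - [-1,[76,304,171],0]
    - [-1,[76,304,171],0]
    - [-1,[76,304,171],0]
    - [-1,[76,304,171],0]
    - [-1,[76,304,171],0]
    - [-1,[76,304,171],0]

```text
time_s: 31.08
tcp_pos: [0.5917, 0.2931, 0.2012]
eef_rot: [0.702, -0.077, 0.703, 0.077]
force: [0.8, -0.7, -0.4]
width: 0.0852
```

>>> jog_arm:
  motion:
    - [-1,[40,0,0],0]
    - [-1,[40,0,0],0]
    - [-1,[40,0,0],0]

```text
time_s: 31.45
tcp_pos: [0.5924, 0.2927, 0.1633]
eef_rot: [0.703, -0.076, 0.703, 0.076]
force: [0.4, 0.2, 0.6]
width: 0.0857
```

Run:
```python
from h import *
c=grab("wrist","w15"); h,s,v=cv2.split(hsv(c))
w=(s<70)&(v>120)
for i,st,ce,m in blobs(w,200): print(st.tolist(),circ(c,m,.062))
plan(0.591,0.294,.03,12.5)
```

```text
[275, 197, 89, 85, 1399] (array([591.2, 293.8]), np.float64(27.3))
[477, 283, 137, 72, 3111] (array([756.6, 285. ]), np.float64(37.7))
[546, 353, 94, 32, 951] (array([807.8, 222.6]), np.float64(33.2))
[518, 443, 58, 37, 1462] (array([807.8, 152.5]), np.float64(21.4))
tcp [0.5929 0.2931 0.1639] jawyaw 12.42 shift [133.9   1.3  -2. ] roll -0.0014 t 31.5 j [ 0.36  0.58  0.21  1.2  -0.    1.72] w 0.0855
```

View pics/w15.png

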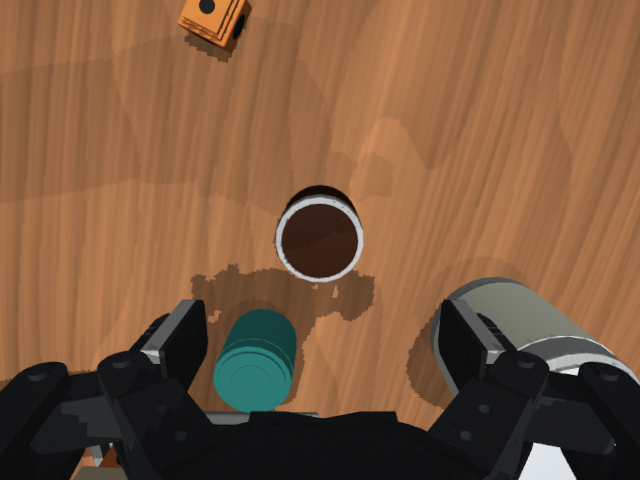

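>>> jog_arm:
  motion:
    - [-1,[60,1,-1.5],0]
    - [-1,[115,1,-1.5],0]
    - [-1,[135,1,-1.5],0]
    - [-1,[135,1,-1.5],0]
    - [1,[135,1,-1.5],0]
    - [1,[135,1,-1.5],0]
    - [1,[135,1,-1.5],0]
    - [1,[135,1,-1.5],0]

```text
time_s: 32.5
tcp_pos: [0.5926, 0.2951, 0.0299]
eef_rot: [0.705, -0.076, 0.701, 0.077]
force: [-1.2, -0.3, 6.8]
width: 0.0552
```

>>> jog_arm:
  motion:
    - [1,[0,0,0],0]
    - [1,[-10,0,0],0]
    - [1,[-70,0,0],0]
    - [1,[-130,0,0],0]
    - [1,[-130,0,0],0]
    - [1,[-130,0,0],0]

```text
time_s: 33.25
tcp_pos: [0.5903, 0.2942, 0.1571]
eef_rot: [0.703, -0.077, 0.703, 0.077]
force: [-0.1, -0.6, -2.3]
width: 0.0545
```

Run:
```python
from h import *
plan(0.6185,-0.0822,.158,12.5)
```

```text
tcp [0.5903 0.2942 0.1571] jawyaw 12.48 shift [  -0.9 -373.6  -53.9] roll -0.0003 t 33.25 j [ 0.37  0.58  0.19  1.18 -0.    1.72] w 0.0545
```

>>> jog_arm:
  motion:
    - [1,[0,-374,-53.5],0]
    - [1,[0,-374,-53.5],0]
    - [1,[0,-374,-53.5],0]
    - [1,[0,-374,-53.5],0]
    - [1,[0,-374,-53.5],0]
    - [1,[0,-374,-53.5],0]
    - [1,[0,-374,-53.5],0]
    - [1,[0,-374,-53.5],0]

```text
time_s: 34.25
tcp_pos: [0.6176, -0.0822, 0.155]
eef_rot: [0.702, -0.076, 0.704, 0.077]
force: [-0.3, 0.4, -1.4]
width: 0.0549
```

>>> jog_arm:
  motion:
    - [1,[70,0,0],0]
    - [1,[70,0,0],0]
    - [1,[70,0,0],0]
    - [1,[70,0,0],0]

```text
time_s: 34.75
tcp_pos: [0.6208, -0.0822, 0.0893]
eef_rot: [0.704, -0.078, 0.702, 0.077]
force: [0.2, 0.3, -0.7]
width: 0.055
```

Run:
```python
from h import *
c=grab("wrist","w16"); h,s,v=cv2.split(hsv(c))
w=(s<70)&(v>120)
z=env.observe()["tcp_pos"][2]-.0299+.062
for i,st,ce,m in blobs(w,200): print(st.tolist(),circ(c,m,.008),circ(c,m,z))
plan(0.6185,-0.0822,.038,12.5)
```

```text
[0, 0, 119, 377, 33696] (array([448.8, -92.8]), np.float64(80.0)) (array([531.6, -52.4]), np.float64(38.0))
[102, 0, 48, 49, 553] (array([495.5,  16.2]), np.float64(13.1)) (array([553.9,  -0.6]), np.float64(6.2))
[248, 0, 136, 56, 1211] (array([588.2,  54.1]), np.float64(33.2)) (array([597.9,  17.4]), np.float64(15.8))
[138, 0, 280, 296, 29499] (array([598.3, -29.4]), np.float64(66.7)) (array([602.7, -22.3]), np.float64(31.7))
[255, 191, 123, 82, 1263] (array([618.4, -82.4]), np.float64(33.6)) (array([612.3, -47.5]), np.float64(16.0))
[120, 201, 55, 98, 830] (array([ 510.9, -106.5]), np.float64(29.5)) (array([561.2, -59. ]), np.float64(14.0))
[243, 281, 165, 57, 2353] (array([ 637.9, -149.9]), np.float64(49.4)) (array([621.5, -79.6]), np.float64(23.5))
tcp [ 0.621  -0.0824  0.0895] jawyaw 12.53 shift [51.4  0.8 -2.6] roll 0.0005 t 34.8 j [-0.23  0.55 -0.04  0.98 -0.    1.12] w 0.0548
```

View pics/w16.png

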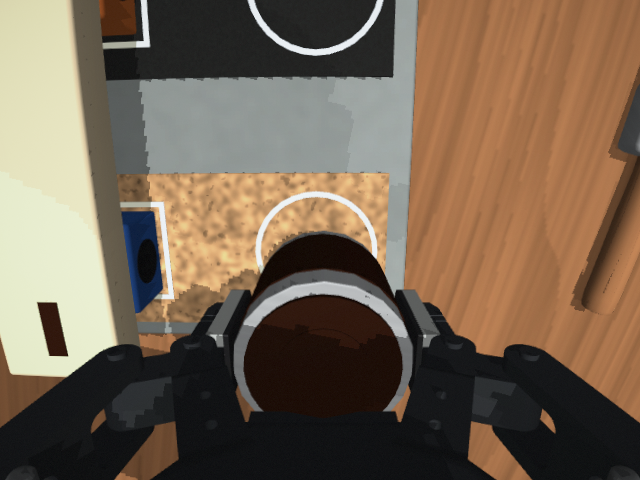

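>>> jog_arm:
  motion:
    - [1,[25,0.5,-1.5],0]
    - [1,[42,0.5,-1.5],0]
    - [1,[48,0.5,-1.5],0]
    - [1,[50,0.5,-1.5],0]
    - [1,[50,0.5,-1.5],0]
    - [1,[50,0.5,-1.5],0]

```text
time_s: 35.55
tcp_pos: [0.6178, -0.0824, 0.038]
eef_rot: [0.703, -0.077, 0.703, 0.077]
force: [-2.9, -0.1, 5.5]
width: 0.055
```

Run:
```python
from h import *
plan(0.6185,-0.0822,.038,12.5)
```

```text
tcp [ 0.6178 -0.0824  0.038 ] jawyaw 12.48 shift [-0.   0.1  0.7] roll -0.0003 t 35.55 j [-0.23  0.6  -0.11  0.87 -0.    1.12] w 0.055
```

In contact with the pad; release and retract to look.

>>> jog_arm:
  motion:
    - [0.4,[0,0,0.5],0]
    - [-0.2,[0,0,0.5],0]
    - [-1,[0,0,0.5],0]
    - [-1,[0,0,0],0]
    - [-1,[-20,0,0],0]
    - [-1,[-70,0,0],0]
    - [-1,[-130,0,0],0]
    - [-1,[-190,0,0],0]

```text
time_s: 36.55
tcp_pos: [0.6174, -0.0823, 0.2286]
eef_rot: [0.703, -0.077, 0.703, 0.077]
force: [1.0, -0.5, -1.0]
width: 0.0853
```

>>> jog_arm:
  motion:
    - [-1,[0,0,0],0]
    - [-1,[0,0,0],0]
    - [-1,[0,0,0],0]

```text
time_s: 36.92
tcp_pos: [0.6164, -0.0821, 0.2248]
eef_rot: [0.702, -0.076, 0.704, 0.077]
force: [0.4, 0.9, 0.4]
width: 0.0857
```

Run:
```python
from h import *
c=grab("wrist","w17"); h,s,v=cv2.split(hsv(c))
w=(s<70)&(v>110)
for i,st,ce,m in blobs(w,200): print(st.tolist(),circ(c,m,.008),circ(c,m,.07))
plan(0.614,-0.282,.16,12.5)
```

```text
[116, 0, 98, 276, 20150] (array([467.7, -54.8]), np.float64(89.1)) (array([491.6, -48. ]), np.float64(73.4))
[283, 0, 84, 88, 1070] (array([588.2,  54.5]), np.float64(34.8)) (array([590.8,  42.1]), np.float64(28.6))
[216, 0, 172, 266, 14928] (array([600.1, -40.1]), np.float64(83.4)) (array([600.7, -35.9]), np.float64(68.7))
[207, 7, 17, 75, 393] (array([473.5,  29.5]), np.float64(35.2)) (array([496.3,  21.5]), np.float64(29.0))
[542, 21, 61, 87, 3081] (array([800.4,  89.2]), np.float64(28.7)) (array([765.7,  70.7]), np.float64(23.7))
[527, 100, 54, 54, 2024] (array([800.8,  35.1]), np.float64(22.7)) (array([766. ,  26.1]), np.float64(18.7))
[214, 177, 19, 64, 339] (array([ 505.7, -107.4]), np.float64(33.7)) (array([522.9, -91.3]), np.float64(27.7))
tcp [ 0.6164 -0.082   0.2249] jawyaw 12.48 shift [  64.7 -194.8  -45.3] roll -0.0003 t 36.98 j [-0.23  0.48  0.21  1.3  -0.    1.12] w 0.0851
```

View pics/w17.png

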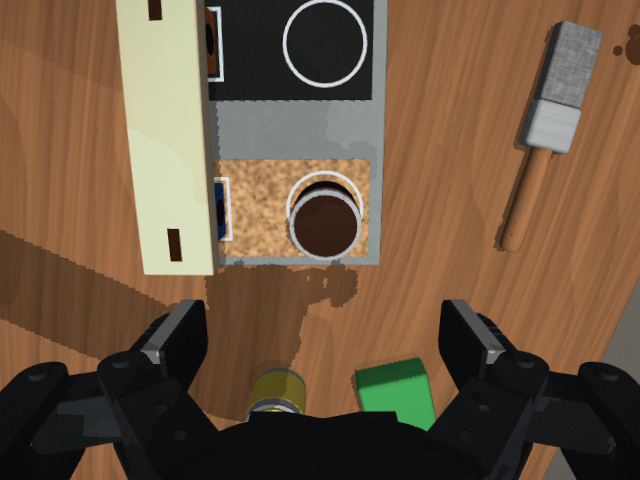

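Run:
```python
from h import *
c=grab("wrist"); h,s,v=cv2.split(hsv(c))
print(onz(c,[[325,223]],.070), proj(c,[[.6185,-.0822,.070],[.6185,-.0822,.008]]))
print(cv2.cvtColor(c["im"],cv2.COLOR_BGR2HSV)[225:226,320:330])
m=(h<15)&(v<75)&(v>30)&(s>120)
for i,st,ce,mm in blobs(m,800): print(st.tolist(),ce,circ(c,mm,.068))
x=cv2.resize(c["im"][150:280,260:400],None,fx=4,fy=4,interpolation=cv2.INTER_CUBIC);cv2.imwrite("pics/w17c.png",x)
```

```text
[[ 0.61866329 -0.08108061  0.07      ]] [[324.46736995 224.36215215]
 [324.38032092 208.81949306]]
[[[  9 153  55]
  [  9 156  54]
  [  8 152  52]
  [ 10 156  54]
  [  8 159  53]
  [  8 146  54]
  [  9 153  55]
  [ 10 156  54]
  [  9 151  54]
  [ 10 151  54]]]
[295, 196, 62, 60, 2917] [325.34658896 225.62769969] (array([619.6, -83.9]), np.float64(23.2))
```

View pics/w17c.png

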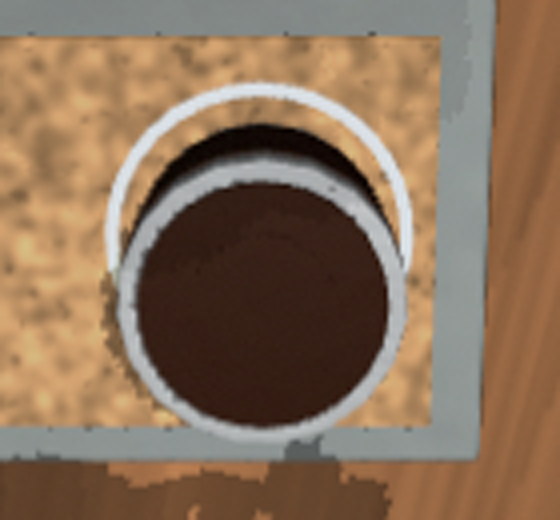

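Run:
```python
from h import *
for n in ["scene","side"]:
    c=grab(n);h,s,v=cv2.split(hsv(c))
    for i,st,ce,m in blobs((h>50)&(h<80)&(s>150),100): 
        cn=cv2.findContours(m.astype(np.uint8),0,2)[0][0]
        P=onz(c,cv2.approxPolyDP(cn,3,True).reshape(-1,2),.035); print(n,P.round(3).tolist())
```

```text
side [[0.784, -0.294, 0.035], [0.715, -0.17, 0.035], [0.662, -0.195, 0.035], [0.726, -0.32, 0.035]]
```

>>> jog_arm:
  motion:
    - [-1,[30,-195,-45],0]
    - [-1,[30,-195,-45],0]
    - [-1,[30,-195,-45],0]
    - [-1,[30,-195,-45],0]
    - [-1,[60,-195,-45],0]
    - [-1,[60,-195,-45],0]
    - [-1,[60,-195,-45],0]

```text
time_s: 38.0
tcp_pos: [0.6159, -0.2816, 0.1677]
eef_rot: [0.703, -0.077, 0.703, 0.077]
force: [0.3, 0.2, 0.5]
width: 0.0856
```

Run:
```python
from h import *
c=grab("wrist","w18"); h,s,v=cv2.split(hsv(c))
w=(h>20)&(h<38)&(s>110)&(v>170)
for i,st,ce,m in blobs(w,200): print(st.tolist(),circ(c,m,.061))
plan(0.6145,-0.283,.03,12.5)
```

```text
[281, 209, 75, 73, 4230] (array([ 615.1, -285.6]), np.float64(23.7))
tcp [ 0.6163 -0.2818  0.1683] jawyaw 12.55 shift [138.3  -0.6  -2.2] roll 0.0008 t 38.05 j [-0.52  0.62  0.28  1.24  0.    0.83] w 0.0854
```

View pics/w18.png

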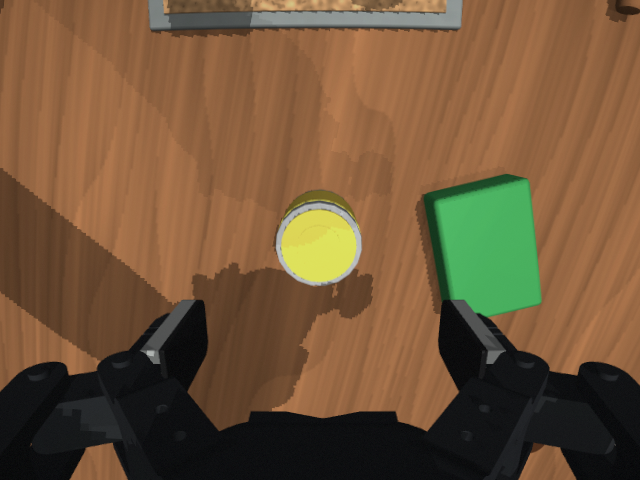

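Run:
```python
from h import *
c=grab("wrist"); s=env.observe(); Rm=rot(s["eef_rot"])
P=np.vstack([onz(c,[[424,195]],0),onz(c,[[450,315],[434,200]],.035),onz(c,[[319,245]],.062)])
print(((P-s["tcp_pos"])@Rm*1000).round(1), P.round(4))
plan(0.6151,-0.2845,.03,12.5)
```

```text
[[168.7  19.9  80. ]
 [133.8 -65.8  97.3]
 [133.7  21.9  78.2]
 [106.6  -2.7  -1.4]] [[ 0.6907 -0.2454  0.    ]
 [ 0.726  -0.3252  0.035 ]
 [ 0.6883 -0.2437  0.035 ]
 [ 0.616  -0.285   0.062 ]]
tcp [ 0.6165 -0.282   0.1686] jawyaw 12.55 shift [138.6  -1.9  -2.2] roll 0.0008 t 38.1 j [-0.52  0.62  0.28  1.24  0.    0.83] w 0.0853
```

>>> jog_arm:
  motion:
    - [-1,[60,-2.3,-1.8],0]
    - [-1,[115,-2.3,-1.8],0]
    - [-1,[138,-2.3,-1.8],0]
    - [-1,[138,-2.3,-1.8],0]
    - [1,[138,-2.3,-1.8],0]
    - [1,[138,-2.3,-1.8],0]
    - [1,[138,-2.3,-1.8],0]
    - [1,[138,-2.3,-1.8],0]

```text
time_s: 39.1
tcp_pos: [0.6165, -0.2862, 0.0321]
eef_rot: [0.704, -0.078, 0.701, 0.076]
force: [-0.2, 0.3, 6.5]
width: 0.0546
```

>>> jog_arm:
  motion:
    - [1,[0,0,0],0]
    - [1,[-10,0,0],0]
    - [1,[-70,0,0],0]
    - [1,[-130,0,0],0]
    - [1,[-130,0,0],0]
    - [1,[-130,0,0],0]

```text
time_s: 39.85
tcp_pos: [0.6143, -0.2849, 0.1591]
eef_rot: [0.703, -0.077, 0.703, 0.077]
force: [0.1, 0.3, -2.6]
width: 0.0545
```

Run:
```python
from h import *
plan(0.5883,0.0546,.16,12.5)
```

```text
tcp [ 0.6143 -0.2849  0.1591] jawyaw 12.48 shift [ -1.  337.1  48. ] roll -0.0003 t 39.85 j [-0.53  0.62  0.26  1.22 -0.    0.83] w 0.0545
```

>>> jog_arm:
  motion:
    - [1,[0,337,48],0]
    - [1,[0,337,48],0]
    - [1,[0,337,48],0]
    - [1,[0,337,48],0]
    - [1,[0,337,48],0]
    - [1,[0,337,48],0]
    - [1,[0,337,48],0]
    - [1,[0,337,48],0]

```text
time_s: 40.85
tcp_pos: [0.5874, 0.0538, 0.1574]
eef_rot: [0.702, -0.077, 0.704, 0.077]
force: [-0.4, -0.9, -1.2]
width: 0.0545
```

>>> jog_arm:
  motion:
    - [1,[60,0,0],0]
    - [1,[70,0,0],0]
    - [1,[70,0,0],0]
    - [1,[70,0,0],0]
    - [1,[70,0,0],0]

```text
time_s: 41.48
tcp_pos: [0.5901, 0.0542, 0.0909]
eef_rot: [0.704, -0.077, 0.702, 0.077]
force: [-0.0, 0.3, -2.1]
width: 0.0546
```

Run:
```python
from h import *
plan(0.5883,0.0546,.040,12.5)
```

```text
tcp [0.5901 0.0542 0.0909] jawyaw 12.47 shift [50.9  0.9 -1.8] roll -0.0005 t 41.48 j [-0.02  0.49 -0.14  0.94 -0.    1.34] w 0.0546
```

>>> jog_arm:
  motion:
    - [1,[25,0.8,-1.2],0]
    - [1,[42,0.8,-1.2],0]
    - [1,[48,0.8,-1.2],0]
    - [1,[50,0.8,-1.2],0]
    - [1,[50,0.8,-1.2],0]
    - [1,[50,0.8,-1.2],0]

```text
time_s: 42.22
tcp_pos: [0.5881, 0.0549, 0.04]
eef_rot: [0.704, -0.077, 0.702, 0.077]
force: [-1.1, 0.4, 2.2]
width: 0.0548
```

Run:
```python
from h import *
plan(0.5883,0.0546,.040,12.5)
```

```text
tcp [0.5881 0.0549 0.04  ] jawyaw 12.49 shift [ 0.  -0.4  0.1] roll -0.0002 t 42.23 j [-0.01  0.54 -0.21  0.82  0.    1.34] w 0.0548
```

>>> jog_arm:
  motion:
    - [1,[0.5,0,0],0]
    - [0.4,[0.5,0,0],0]
    - [-0.2,[0.5,0,0],0]
    - [-1,[0.5,0,0],0]
    - [-1,[0.5,0,0],0]
    - [-1,[-20,0,0],0]
    - [-1,[-70,0,0],0]
    - [-1,[-130,0,0],0]

```text
time_s: 43.22
tcp_pos: [0.5859, 0.0548, 0.169]
eef_rot: [0.702, -0.077, 0.704, 0.077]
force: [1.3, 0.7, -0.1]
width: 0.0855
```

>>> jog_arm:
  motion:
    - [-1,[-120,-60,-30],0]
    - [-1,[-120,-60,-30],0]
    - [-1,[-120,-60,-30],0]
    - [-1,[-120,-60,-30],0]
    - [-1,[-120,-60,-30],0]

```text
time_s: 43.85
tcp_pos: [0.57, -0.0095, 0.2868]
eef_rot: [0.702, -0.077, 0.704, 0.077]
force: [0.4, 0.3, -0.2]
width: 0.0856
```

Run:
```python
from h import *
c=grab("wrist","w19"); h,s,v=cv2.split(hsv(c))
for nm,m in dict(brown=(h<15)&(v<75)&(v>30)&(s>120),yel=(h>20)&(h<38)&(s>110)&(v>170)).items():
    for i,st,ce,mm in blobs(m,400): print(nm,st.tolist(),circ(c,mm,.069))
w=(s<60)&(v>190)
for i,st,ce,m in blobs(w,200): print(st.tolist(),circ(c,m,.008))
plan(0.5883,0.0546,.040,12.5)
c=grab("side");cv2.imwrite("pics/s3c.png",cv2.resize(c["im"][150:330,180:450],None,fx=2.9,fy=2.9,interpolation=cv2.INTER_CUBIC))
c=grab("scene","sc3")
```

```text
brown [332, 270, 48, 45, 1595] (array([619.8, -83.5]), np.float64(22.7))
yel [333, 112, 54, 56, 2376] (array([588.9,  56.4]), np.float64(23.4))
[597, 0, 43, 22, 685] (array([821.2, 246.9]), np.float64(17.5))
[193, 94, 71, 181, 10190] (array([469.6, -19.8]), np.float64(72.2))
[320, 106, 70, 56, 478] (array([590.9,  54.5]), np.float64(32.8))
[324, 240, 59, 37, 244] (array([618.6, -82.2]), np.float64(33.4))
tcp [ 0.5699 -0.0094  0.2867] jawyaw 12.54 shift [246.6  58.1  32.8] roll 0.0006 t 43.9 j [-0.13  0.37  0.18  1.39  0.    1.22] w 0.0852
```

View pics/w19.png

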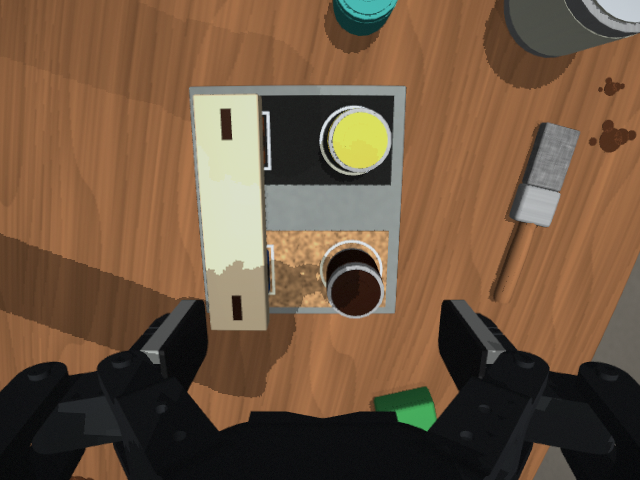

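View pics/s3c.png

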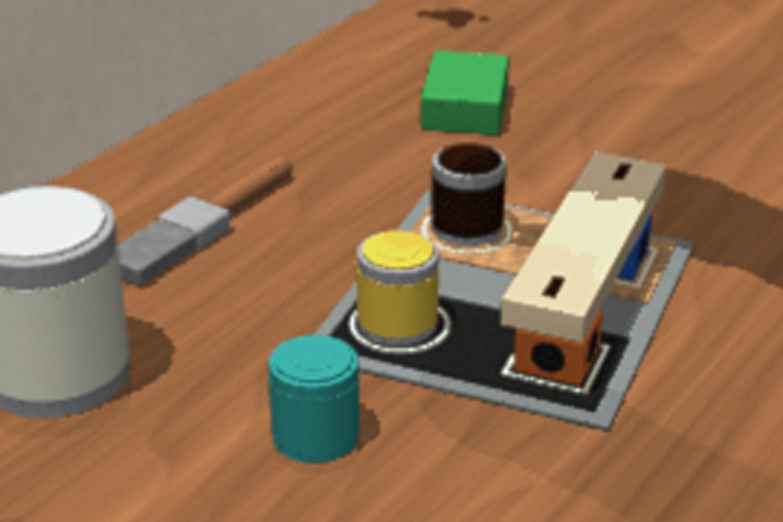

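View pics/sc3.png

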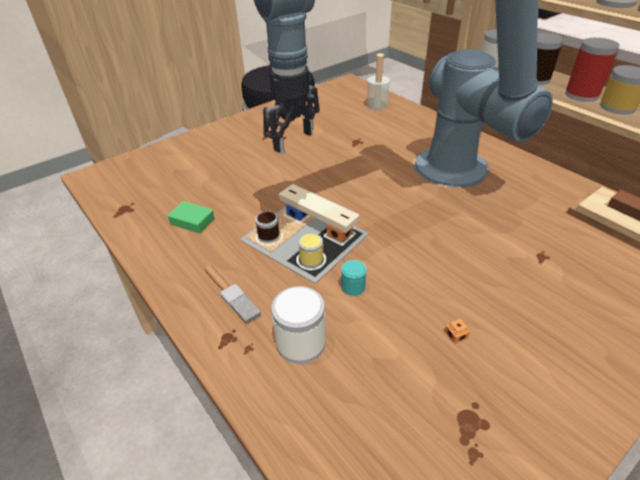

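Run:
```python
from h import *
c=grab("wrist"); P=onz(c,[[226.3,124],[237,308]],.076); print("board mid",P.mean(0))
print(env.sign_off())
```

```text
board mid [ 0.49240432 -0.03818343  0.076     ]
the job is handed in; nothing more can be done
None
```

The setup is done and handed in at about 44 s of the 136 s allowed. I placed the blue stand on the cork square and the orange stand on the black square. The board went across both stands, then the brown tin on the cork ring and the yellow tin on the black ring, in that order. I used the larger of the two orange stands, and never handled the turquoise look-alike, the brush, the sanding block or the big can.

Last camera checks against the measured outlines:

| Item | Offset from target |
|---|---|
| Blue stand | about 0.5 mm |
| Orange stand | about 0.5 mm |
| Board middle | about 1.5 mm |
| Brown tin | about 1.5–2 mm |
| Yellow tin | about 2 mm |

- **Orange stand:** it first landed about 3.5 mm off, so I regripped it twice to get it to 0.5 mm.
- **Angles:** both stands are parallel to the pads to within about 0.1°, and the board's line is within about 0.3°.
- **Stands after the board went on:** I checked the stand positions before laying the board. Afterwards I only saw their exposed sides, still inside the squares.
- **Tins:** both are upright inside their rings. The tin offsets are about as large as the camera calibration error of 2 mm.
- **Bystanders:** the sanding block, brush and big can look unmoved in the overview picture. I did not measure them again.
- **Gripper:** it was open and clear of everything at handover.

No check failed.

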